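Load the parts turntable and bring the knobbed jar to the front

ROBOT

A 6-joint arm with a two-finger parallel gripper is mounted at the origin on the work surface. World frame = base frame: x ahead of the robot, y to its left, z up, the work surface at z = 0. Lengths are in mm, angles in rad, forces in N, time in s.
With the tool pointing down it reaches from about 375 to 925 mm from the base axis. Payload 5.7 kg.
Tool frame: the origin (TCP) lies on the centre line of the jaws, within the pads' length; the fingertips stand 25 mm ahead of it and the grasp point (between the pads) lies 6 mm ahead of it; x points along the fingers, z is the direction in which the jaws open and shut, and the axes are right-handed (so a half turn about x gives the same grasp; the last joint's range is limited). The gripper opens to 85 mm and grips with 20 to 120 N. Pads are 22 mm wide; open, the fingers measure 114 mm over their backs; the gripper's body (76 mm by 85 mm) begins 54 mm behind the grasp point. The pads swing forward as they close: fully open they stand 13 mm farther back than shut.
Start: joints at [-1.363, 0.359, 1.51, -0, 1.272, -0.115], TCP at [190.319, -568.986, 256.267] pointing down, gripper open.
Joint ranges: [-2.97, 2.97], [-1.01, 2.36], [0.21, 2.38], [-0.96, 4.11], [0.2, 2.71], [-2.98, 2.98]. Speed limits (rad/s): [2.39, 2.39, 3.14, 3.14, 3.14, 3.14].

INTERFACE

Orientations are given as a rotation vector (axis times angle).
In Python, from bench import ctrl gives the robot as it stands.
- The arm moves only by the shell command python3 -m pendant 'ROWS' [FORCE]. ROWS is JSON, a list of rows, each an object of numbers: "wx", "wy", "wz": the turn, a rotation vector about the tool's x, y, z in degrees; "dx", "dy", "dz": the shift along the tool's x, y, z in m; "hand": the closure, from 0 (fully open) to 1 (shut). In form: [{"wx": .., "wy": .., "wz": .., "dx": .., "dy": .., "dz": .., "hand": ..}, ...]. A call has 1 to 20 rows; each row shifts and turns the pose as measured when the row begins, along the tool's axes as they then stand; what a row does not reach is not made up. A row lasts 1/8 s, in which the tool goes at most 62.5 mm and 10.7 degrees, less where a joint would pass 70% of its speed; a pose out of reach is approached as far as the arm can. A call is refused whole if a number of a shift passes 0.0625 or a number of a turn 10.7, either way. A call with a gripper value outside its range is refused whole. The fingers move at their own pace and stop on an object; FORCE is the grip in N (left out, the last holds). Time passes only in rows, so rows that do not move let the fingers close. It gives the time, the measured TCP pose, the force and the opening at its end, in the units of the state.
- ctrl.get_state(): the state, without advancing time (a new reading comes with each control period).
- ctrl.grab_frame(name): name is "scene" or "top" or "wrist"; returns the picture (420x560x3 uint8, red, green, blue); there is no depth.
- ctrl.get_calibration(name): a dict with "fovy" (degrees; the focal length in pixels is half the picture's height over the tangent of half this angle, whatever the lens; pixels are square), "cx", "cy" (the principal point, pixels), "xyz" and "attitude" of the camera in the world; the wrist camera has in their place "mount" (4x4, takes a point from camera to tool coordinates, whose origin is the TCP and whose axes are the tool frame's). Camera axes: x right, y down, z forward; pixel columns grow to the right and rows downward; lengths in mm; the calibration is good to about 2 mm. A picture is of the moment at which its call begins: read the wrist's pose just before it. get_calibration takes no time and is no camera call.
- ctrl.close_job(): hands the job in, once; it reports no verdict.
The state is a dict: "clock": time; "qpos": joint angles; "joint_vel": joint speeds; "tau": joint torques, N m; "tool_pos": TCP position; "tool_rot": TCP orientation; "ft_force": force on the tool from outside, world axes, zero at the start; "wrist_torque": the same for the moment, N m; "gripper_width": finger opening in mm.
Only numpy, scipy, OpenCV 4.12 (cv2) and the standard library are available. Lean on these libraries where they do the work, as an engineer would, in place of code of your own. Each camera call takes 0.05 s, during which the arm holds its last target.

TASK

Set the loose bearing bush in the round nest of the parts turntable and the loose square bearing block in the square nest, both upright and fully home, and let go of them. After that, grip the knob of the one jar that has a knob on its lid and turn the turntable until this jar stands at the pointer of the foot, in line with it. Finish still gripping the knob, holding the turntable still there (do not let go at the end), and leave the other things on the bench where they are.

Things in the scene. Friction and masses are not known exactly. Their poses are not given: they have to be found in the camera images.
- foot: Fixed dark steel foot of the turntable, 210 mm across, on the bench. Origin on the turning axis at bench level, z up. A bright steel arrow-headed pointer, 70 mm wide, sticks out along the foot's own -x, roughly towards the robot: it shows beyond the plate's rim from 150 to 224 mm from the axis and is at most 28 mm high.
- front (a point): Point on the foot 110 mm from the turning axis in the direction of the pointer, at the height of the turntable's upper face (30 mm above the bench): the centre of the knobbed jar's underside comes here.
- turntable: Aluminium plate, 300 mm across, upper face at 30 mm; turns either way about the vertical axis at its origin (bench level), friction 0.12 N m, no spring, stays put. Fixed on it 110 mm from the axis, every 60 degrees counter-clockwise from above: knobbed jar (on its -x), plain jar, round nest, plain jar, square nest, plain jar. Plain jars: flat lids, 40 to 54 mm across, tops at up to 92 mm.
- knob_jar (a point): The jar with the knob: glass, 48 mm across (50 at the lid), 80 mm tall with its flat metal lid, fixed to the plate. On its lid stands an upright round steel knob, 24 mm in diameter and 46 mm tall. This point is the centre of its underside, on the plate's upper face; z up. Knob from 80 to 126 mm above it (110 to 156 mm above the bench).
- knob (a point): On the knob's axis, 108 mm above the jar's underside, 28 mm above its lid: a good height to grip it. It moves on a circle of 110 mm radius about the turning axis as the plate turns.
- round_nest (a point): Centre of the floor of the round nest on the plate (30 mm above the bench): a raised steel rim, inner diameter 61 mm, 10 mm high, wall 4 mm, open at the top.
- square_nest (a point): Centre of the floor of the square nest on the plate (30 mm above the bench): a raised square steel rim, inner width 51 mm, 10 mm high, wall 4 mm, open at the top. Two of its sides lie along the line from the turning axis to this point, the other two across it.
- bush: Loose plain steel bearing bush: an upright ring, outer diameter 54 mm, bore 24 mm, 36 mm high, about 0.3 kg. Stands on the bench on one side of the turntable. Origin at the centre of its underside, z along its axis.
- block: Loose plain steel square bearing block, 44 x 44 mm and 36 mm high, with a 16 mm upright bore, about 0.3 kg. Stands on the bench on the other side of the turntable. Origin at the centre of its underside, z up, x and y square to its sides.
- hex_nut: Bystander: dark hexagon nut, 34 mm across flats, 14 mm high. Origin at the centre of its underside.
- washer: Bystander: flat steel washer, 52 mm across, 6 mm thick. Origin at the centre of its underside.
- wrench: Bystander: steel wrench lying on the bench beyond the turntable, on the left.
- screwdriver: Bystander: screwdriver lying on the bench beyond the turntable, on the right.
- tin: Bystander: tin, 60 mm across, 100 mm high, standing behind the turntable.
- pot: Bystander: grey pot with lid, 56 mm across, 85 mm high, standing behind the turntable.
- tape: Bystander: roll of black tape, 90 mm across, 24 mm high, lying to the left.
There are look-alikes about, which are no part of the job. Leave any turquoise look-alike of the bush alone. What is shaped like the block but purple is not meant.

How it is judged:
By the outcome, as a careful person would: the job done as asked, in the order asked, and still so for the second after the job is handed in, while the arm keeps its last pose, push and grip.
It also fails if it takes over 72 s, if anything falls off the work surface, if the arm or the gripper's body presses on something with over 40 N, if the wrist force passes 120 N, or if a joint passes its speed limit or range.

## Working session

There is one attempt and no reset: what is moved stays moved. The work goes in short steps, Python scripts to look and compute and a shell command to move; the robot and the scene stay as the last step left them, time stands still between calls to the robot, and variables do not carry over. Pictures are saved under pics/ and viewed, and the job is handed in when it is done.

```bash
ls; mkdir -p pics
python3 - <<'E'
from bench import ctrl
import cv2
s=ctrl.get_state();print(s)
for n in("scene","top","wrist"):
    print(n,ctrl.get_calibration(n))
    cv2.imwrite(f"pics/{n}0.png",cv2.cvtColor(ctrl.grab_frame(n),cv2.COLOR_RGB2BGR))
E
```

```text
pics
{'clock': 0.0, 'qpos': array([-1.36312228e+00,  3.59532082e-01,  1.51143981e+00, -2.17813090e-05,
        1.27253352e+00, -1.15124002e-01]), 'joint_vel': array([-0.00125489,  0.0003461 ,  0.00184551, -0.0007091 ,  0.00058509,
       -0.00134588]), 'tau': array([-5.83190354e-05, -5.27624667e+01, -2.78625387e+01, -3.59107116e-04,
        1.31658046e-02,  1.27394509e-05]), 'tool_pos': array([ 190.17003272, -568.37988392,  255.434638  ]), 'tool_rot': array([ 0.96945511,  1.34626014, -0.96734501]), 'ft_force': array([-0.63462963,  0.60647678, -0.13637126]), 'wrist_torque': array([0.00920176, 0.00449805, 0.01962444]), 'gripper_width': 85.47031127188986}
scene {'fovy': 43.01367328853893, 'cx': 274.8238947995646, 'cy': 207.98774300307971, 'xyz': array([1254.54001818,  971.60796258,  959.68690214]), 'attitude': array([-0.80135582, -2.42508876,  1.25927513])}
top {'fovy': 54.60546222905174, 'cx': 271.6559790642336, 'cy': 213.76880647090712, 'xyz': array([ 507.4329797 ,   53.54774868, 1181.1813659 ]), 'attitude': array([-2.22133317,  2.19901562, -0.0866156 ])}
wrist {'fovy': 70.33590640581208, 'cx': 272.25874359870056, 'cy': 211.3874194413217, 'mount': array([[ 8.29146646e-05, -2.86572526e-01,  9.58058548e-01,
        -1.16736567e+02],
       [ 9.53245206e-04, -9.58058093e-01, -2.86572472e-01,
         7.33570084e+01],
       [ 9.99999542e-01,  9.37025778e-04,  1.93736821e-04,
         1.20215097e-01],
       [ 0.00000000e+00,  0.00000000e+00,  0.00000000e+00,
         1.00000000e+00]])}
```

View pics/top0.png

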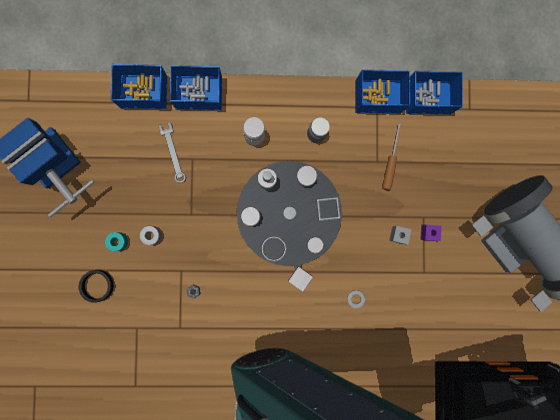

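View pics/scene0.png

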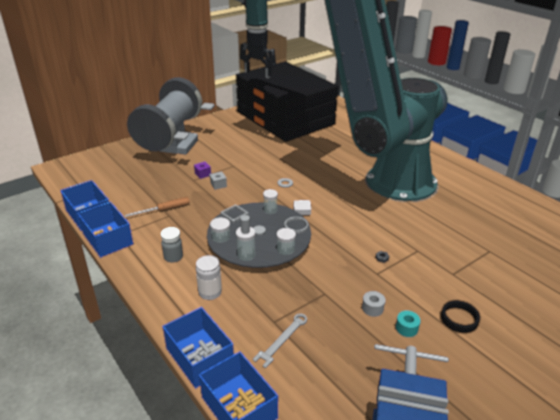

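View pics/wrist0.png

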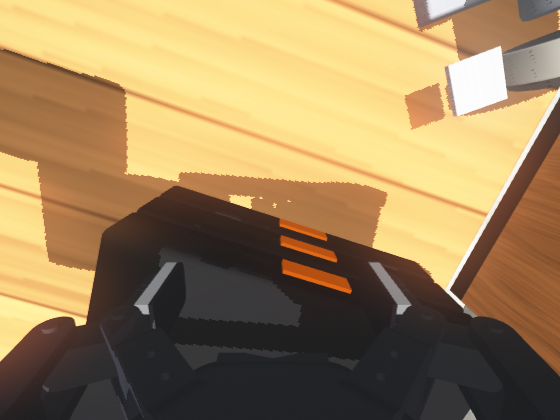

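Top view: turntable hub (289,213), pointer (301,279), knobbed jar (267,178), round nest (274,249), square nest (329,209), bush (150,236), block (401,235). Turquoise and purple objects are look-alikes.

```bash
cat > h.py <<'E'
from bench import ctrl
import cv2, numpy as np
from scipy.spatial.transform import Rotation as R
def cam(n,state=None):
    c=ctrl.get_calibration(n); f=210/np.tan(np.radians(c["fovy"])/2)
    if n=="wrist":
        Rt=R.from_rotvec(state["tool_rot"]).as_matrix(); M=c["mount"]
        return f,c["cx"],c["cy"],Rt@M[:3,:3],Rt@M[:3,3]+state["tool_pos"]
    return f,c["cx"],c["cy"],R.from_rotvec(c["attitude"]).as_matrix(),c["xyz"]
def px2w(k,uv,z):
    f,cx,cy,Rc,t=k; uv=np.atleast_2d(uv).astype(float)
    d=np.c_[(uv[:,0]-cx)/f,(uv[:,1]-cy)/f,np.ones(len(uv))]@Rc.T
    return t+d*((z-t[2])/d[:,2])[:,None]
def w2px(k,p):
    f,cx,cy,Rc,t=k; q=(np.atleast_2d(p)-t)@Rc
    return np.c_[f*q[:,0]/q[:,2]+cx,f*q[:,1]/q[:,2]+cy]
def grab(n,name):
    s=ctrl.get_state(); im=cv2.cvtColor(ctrl.grab_frame(n),cv2.COLOR_RGB2BGR); cv2.imwrite(f"pics/{name}.png",im); return s,im
def rectify(k,im,x0,x1,y0,y1,z,s,name=None):
    # bird's-eye: up=+x, left=+y ; s px per mm
    W=int((y1-y0)*s);H=int((x1-x0)*s)
    vv,uu=np.mgrid[0:H,0:W]
    P=np.c_[(x1-vv.ravel()/s),(y1-uu.ravel()/s),np.full(H*W,z)]
    m=w2px(k,P).astype(np.float32).reshape(H,W,2)
    o=cv2.remap(im,m[...,0],m[...,1],cv2.INTER_CUBIC)
    if name: cv2.imwrite(f"pics/{name}.png",o)
    return o
def pose():
    s=ctrl.get_state();M=R.from_rotvec(s["tool_rot"]).as_matrix()
    return s["tool_pos"],M,s
E
python3 - <<'E'
from h import *
k=cam("top");im=cv2.imread("pics/top0.png")
o=im[150:300,120:440]
cv2.imwrite("pics/z1.png",cv2.resize(im[150:300,225:360],None,fx=4.4,fy=4,interpolation=cv2.INTER_CUBIC)[:, :])
a=cv2.resize(im[215:260,95:175],None,fx=5,fy=5,interpolation=cv2.INTER_CUBIC)
b=cv2.resize(im[215:260,375:455],None,fx=5,fy=5,interpolation=cv2.INTER_CUBIC)
cv2.imwrite("pics/z2.png",np.hstack([a,b])[:, :800])
for n,uv,z in[("axis",(289.5,213),30),("knob",(267,175),156),("rn",(274,249),40),("sn",(329,209),40),("bush",(150,236),36),("block",(402,235),36),("ptr",(301,279),28)]:
    print(n,px2w(k,uv,z).round(1))
E
```

```text
axis [[567.5 -30.   30. ]]
knob [[656.7  37.  156. ]]
rn [[465.6  13.5  40. ]]
sn [[ 579.5 -140.9   40. ]]
bush [[498.7 359.5  36. ]]
block [[ 508.1 -349.9   36. ]]
ptr [[381.4 -64.   28. ]]
```

View pics/z1.png

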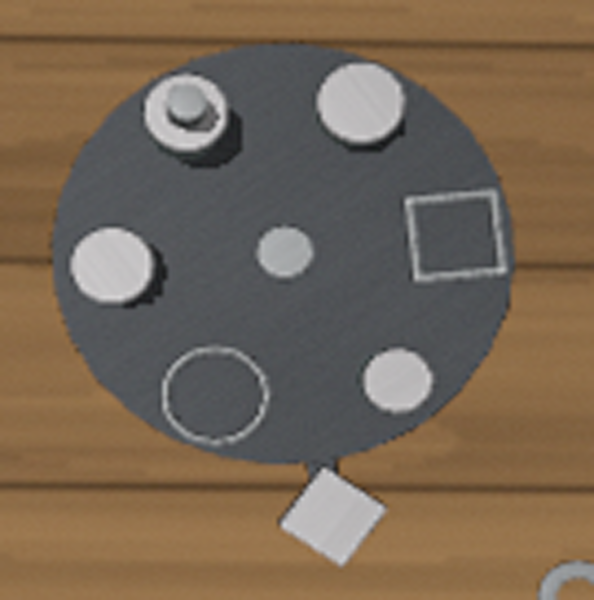

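View pics/z2.png

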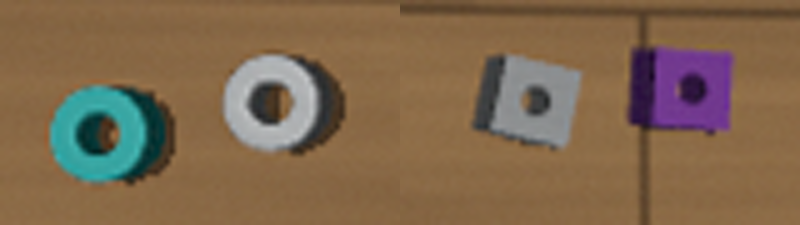

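Run:
```python
from h import *
p,M,s=pose();print(p,M.round(3))
k=cam("top");im=cv2.imread("pics/top0.png");f=k[0]
def seg(c,r,z,lo,name):
    x,y=c;S=8
    sub=im[y-r:y+r,x-r:x+r];b=cv2.resize(sub,None,fx=S,fy=S,interpolation=cv2.INTER_CUBIC)
    hsv=cv2.cvtColor(b,cv2.COLOR_BGR2HSV);m=((hsv[...,2]>lo)&(hsv[...,1]<50)).astype(np.uint8)
    cs,_=cv2.findContours(m,cv2.RETR_EXTERNAL,cv2.CHAIN_APPROX_NONE);c0=max(cs,key=cv2.contourArea)[:,0].astype(float)
    uv=(c0+.5)/S-.5+[x-r,y-r];w=px2w(k,uv,z)[:,:2]
    (cx,cy),(a,bb),an=cv2.minAreaRect(w.astype(np.float32)); (ec,ea,ean)=cv2.fitEllipse(w.astype(np.float32))
    print(name,"rect",np.round((cx,cy,a,bb,an),1),"ell",np.round(ec,1),np.round(ea,1));return w
seg((150,236),14,36,120,"bush")
seg((402,235),14,36,110,"block")
seg((301,279),18,28,120,"ptr")
seg((267,178),16,110,120,"lid")
seg((289,213),10,35,110,"hub")
# plate
g=cv2.cvtColor(im,cv2.COLOR_BGR2HSV)
m=((g[...,1]<60)).astype(np.uint8)*0
b=im[150:280,225:355].astype(int); mm=((b[...,2]-b[...,0])<18).astype(np.uint8)
mm=cv2.morphologyEx(mm,cv2.MORPH_OPEN,np.ones((15,15)))
cs,_=cv2.findContours(mm,cv2.RETR_EXTERNAL,cv2.CHAIN_APPROX_NONE);h=cv2.convexHull(max(cs,key=cv2.contourArea))[:,0]+[225,150]
w=px2w(k,h,30)[:,:2];print("plate",[np.round(v,1) for v in cv2.fitEllipse(w.astype(np.float32))])
```

```text
[ 190.20957305 -568.52469705  255.63144916] [[-0.     0.948  0.317]
 [ 0.001  0.317 -0.948]
 [-1.     0.    -0.001]]
bush rect [501.  363.5  53.6  51.8   1.3] ell [501.2 363.5] [52.2 53.3]
block rect [ 508.7 -349.4   45.1   45.6   77.6] ell [ 508.9 -349.5] [51.1 51.5]
ptr rect [382.2 -61.8  51.6  51.5  54.8] ell [382.1 -61.9] [59.2 59.6]
lid rect [6.568e+02 3.720e+01 5.100e+01 4.930e+01 5.000e-01] ell [656.6  36.9] [49.9 50.6]
hub rect [568.5 -28.6  36.1  37.   51.8] ell [568.5 -29. ] [36.  36.8]
plate [array([568.2, -28.9]), array([296.9, 297.9]), np.float64(155.5)]
```

```bash
cat >> h.py <<'E'
def wrap(a): return (a+180)%360-180
def plan(x,y,z,yaw,n,ztol=None):
    """rows to reach TCP x,y,z with tool x straight down, tool y at yaw deg; n equal rows"""
    p,M,s=pose(); import json
    Mt=np.c_[[0,0,-1],[np.cos(np.radians(yaw)),np.sin(np.radians(yaw)),0],[np.sin(np.radians(yaw)),-np.cos(np.radians(yaw)),0]]
    rv=R.from_matrix(M.T@Mt).as_rotvec(degrees=True); step=(np.array([x,y,z])-p)/n; dR=R.from_rotvec(rv/n,degrees=True).as_matrix()
    A=M;print("from",p.round(1),"yaw",np.degrees(np.arctan2(M[1,1],M[0,1])).round(1),"tilt",np.degrees(np.arccos(-M[2,0])).round(2))
    for i in range(n):
        d=A.T@step/1000;w=rv/n
        print(json.dumps({a:b for a,b in dict(wx=round(w[0],1),wy=round(w[1],1),wz=round(w[2],1),dx=round(d[0],4),dy=round(d[1],4),dz=round(d[2],4)).items() if b}),end=",\n"); A=A@dR
E
python3 -c "
from h import *
plan(509,-349,200,77.6,8)"; python3 -m pendant --help | head -20
```

```text
from [ 190.2 -568.5  255.6] yaw 18.5 tilt 0.08
{"wx": -7.4, "dx": 0.007, "dy": 0.0465, "dz": -0.0134},
{"wx": -7.4, "dx": 0.007, "dy": 0.0478, "dz": -0.0073},
{"wx": -7.4, "dx": 0.007, "dy": 0.0484, "dz": -0.0011},
{"wx": -7.4, "dx": 0.007, "dy": 0.0481, "dz": 0.0052},
{"wx": -7.4, "dx": 0.007, "dy": 0.047, "dz": 0.0113},
{"wx": -7.4, "dx": 0.007, "dy": 0.0452, "dz": 0.0173},
{"wx": -7.4, "dx": 0.007, "dy": 0.0426, "dz": 0.0229},
{"wx": -7.4, "dx": 0.007, "dy": 0.0393, "dz": 0.0282},invalid input: not JSON, or not a number
```

```bash
python3 -m pendant '[{"wx": -7.4, "dx": 0.007, "dy": 0.0465, "dz": -0.0134},
{"wx": -7.4, "dx": 0.007, "dy": 0.0478, "dz": -0.0073},
{"wx": -7.4, "dx": 0.007, "dy": 0.0484, "dz": -0.001},
{"wx": -7.4, "dx": 0.007, "dy": 0.0481, "dz": 0.005},
{"wx": -7.4, "dx": 0.007, "dy": 0.047, "dz": 0.0113},
{"wx": -7.4, "dx": 0.007, "dy": 0.0452, "dz": 0.0173},
{"wx": -7.4, "dx": 0.007, "dy": 0.0426, "dz": 0.023},
{"wx": -7.4, "dx": 0.007, "dy": 0.0393, "dz": 0.028},{}]'
python3 -c "
from h import *
grab('wrist','w1')
plan(509,-349,200,77.6,2)"
```

```text
from [ 190.2 -568.6  255.7] yaw 18.5 tilt 0.07
{"wx": -29.6, "dx": 0.028, "dy": 0.186, "dz": -0.0535},
{"wx": -29.6, "dx": 0.0279, "dy": 0.1882, "dz": 0.0451},invalid input
```

View pics/w1.png

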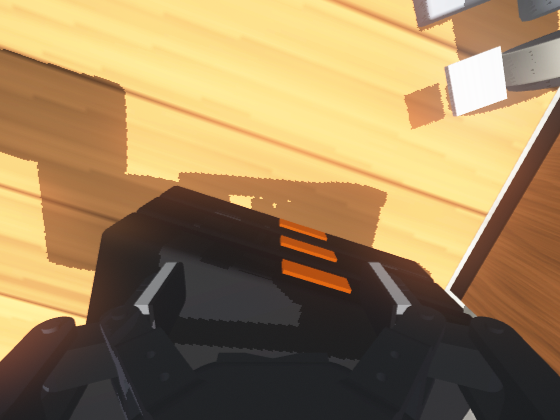

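The arm did not move: the row was refused, probably because of missing fields. I'll give all fields.

```bash
python3 -m pendant '[{"wx":-7.4,"wy":0,"wz":0,"dx":0.007,"dy":0.0465,"dz":-0.0134,"hand":0},
{"wx":-7.4,"wy":0,"wz":0,"dx":0.007,"dy":0.0478,"dz":-0.0073,"hand":0},
{"wx":-7.4,"wy":0,"wz":0,"dx":0.007,"dy":0.0484,"dz":-0.001,"hand":0},
{"wx":-7.4,"wy":0,"wz":0,"dx":0.007,"dy":0.0481,"dz":0.005,"hand":0},
{"wx":-7.4,"wy":0,"wz":0,"dx":0.007,"dy":0.047,"dz":0.0113,"hand":0},
{"wx":-7.4,"wy":0,"wz":0,"dx":0.007,"dy":0.0452,"dz":0.0173,"hand":0},
{"wx":-7.4,"wy":0,"wz":0,"dx":0.007,"dy":0.0426,"dz":0.023,"hand":0},
{"wx":-7.4,"wy":0,"wz":0,"dx":0.007,"dy":0.0393,"dz":0.028,"hand":0}]'
sed -i 's/print(json.dumps.*$/print(json.dumps(dict(wx=round(w[0],1),wy=round(w[1],1),wz=round(w[2],1),dx=round(d[0],4),dy=round(d[1],4),dz=round(d[2],4),hand=hand)),end=",\\n"); A=A@dR/; s/ztol=None/hand=0/' h.py
python3 -c "
from h import *
grab('wrist','w2')
plan(509,-349,200,77.6,2)"
```

```text
clock: 1.2
tool_pos: [512.7, -341.9, 197.4]
tool_rot: [0.147, 1.566, -0.149]
ft_force: [-0.4, -0.3, 0.5]
gripper_width: 85.3
from [ 516.9 -337.9  196.4] yaw 79.6 tilt 0.18
{"wx": 1.0, "wy": 0.1, "wz": -0.1, "dx": -0.0018, "dy": -0.0062, "dz": -0.0029, "hand": 0},
{"wx": 1.0, "wy": 0.1, "wz": -0.1, "dx": -0.0018, "dy": -0.0062, "dz": -0.0028, "hand": 0},
```

View pics/w2.png

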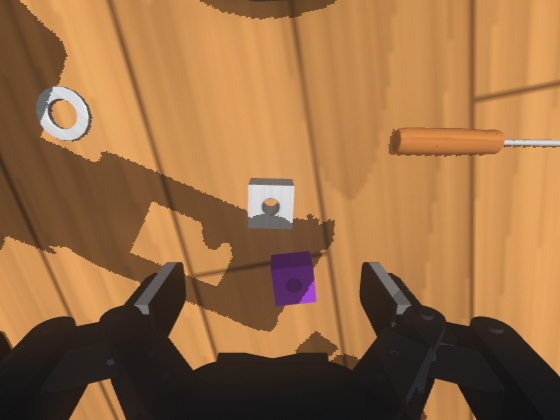

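```bash
python3 -m pendant '[{"wx":1.0,"wy":0,"wz":0,"dx":-0.002,"dy":-0.006,"dz":-0.003,"hand":0},{"wx":1.0,"wy":0,"wz":0,"dx":-0.002,"dy":-0.006,"dz":-0.003,"hand":0},{"wx":0,"wy":0,"wz":0,"dx":0,"dy":0,"dz":0,"hand":0}]'
python3 - <<'E'
from h import *
s,im=grab('wrist','w3');k=cam('wrist',s)
o=rectify(k,im,459,559,-400,-300,36,6,'r3')
b=im.astype(int);sat=b.max(2)-b.min(2);m=((sat<40)&(b.max(2)>140)).astype(np.uint8)
n,l,st,ce=cv2.connectedComponentsWithStats(m)
e=w2px(k,[[509,-349,36]])[0];print(e)
i=l[int(e[1])+12,int(e[0])];print(st[i])
mm=(l==i).astype(np.uint8);c=max(cv2.findContours(mm,0,1)[0],key=cv2.contourArea)[:,0]
w=px2w(k,c,36)[:,:2];print(cv2.minAreaRect(w.astype(np.float32)))
print(s['tool_pos'],s['tool_rot'])
plan(509,-349,200,77.6,2)
E
```

```text
clock: 1.62
tool_pos: [507.9, -349.0, 200.1]
tool_rot: [0.173, 1.563, -0.17]
ft_force: [0.2, -0.2, 1.0]
gripper_width: 85.4
[272.8368986  200.78788131]
[ 251  177   46   44 1582]
((510.0915832519531, -347.3582458496094), (43.019920349121094, 44.5556526184082), 77.54918670654297)
[ 507.87114659 -348.96154916  200.14041281] [ 0.17301958  1.56321553 -0.16959793]
from [ 507.9 -348.8  200.1] yaw 77.5 tilt 0.14
{"wx": -0.0, "wy": 0.0, "wz": -0.1, "dx": 0.0001, "dy": 0.0, "dz": 0.0006, "hand": 0},
{"wx": -0.0, "wy": 0.0, "wz": -0.1, "dx": 0.0001, "dy": 0.0, "dz": 0.0006, "hand": 0},
```

View pics/r3.png

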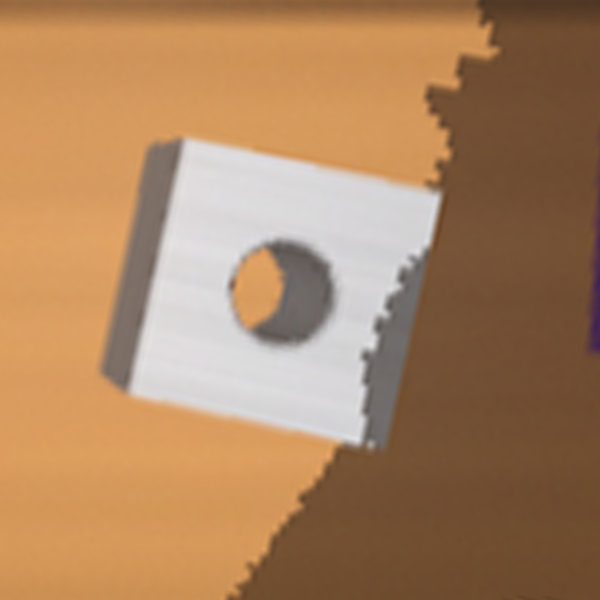

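```bash
python3 -m pendant '[{"wx":0,"wy":0,"wz":0,"dx":0.04,"dy":0.0005,"dz":0.0015,"hand":0},{"wx":0,"wy":0,"wz":0,"dx":0.045,"dy":0,"dz":0,"hand":0},{"wx":0,"wy":0,"wz":0,"dx":0.045,"dy":0,"dz":0,"hand":0},{"wx":0,"wy":0,"wz":0,"dx":0.025,"dy":0,"dz":0,"hand":0},{"wx":0,"wy":0,"wz":0,"dx":0,"dy":0,"dz":0,"hand":0}]' 60
python3 - <<'E'
from h import *
plan(509.5,-348.4,40,77.6,1)
E
```

```text
clock: 2.3
tool_pos: [508.4, -354.3, 44.0]
tool_rot: [0.177, 1.558, -0.179]
ft_force: [1.1, 1.0, 1.1]
gripper_width: 85.2
from [ 508.4 -354.3   44. ] yaw 77.0 tilt 0.35
{"wx": -0.6, "wy": 0.3, "wz": 0.0, "dx": 0.004, "dy": 0.006, "dz": -0.0002, "hand": 0},
```

```bash
python3 -m pendant '[{"wx":-0.6,"wy":0.3,"wz":0,"dx":0.004,"dy":0.006,"dz":-0.0002,"hand":0},{"wx":0,"wy":0,"wz":0,"dx":0,"dy":0,"dz":0,"hand":0}]'
python3 - <<'E'
from h import *
plan(509.5,-348.4,40,77.6,1)
E
```

```text
clock: 2.55
tool_pos: [510.1, -349.5, 41.9]
tool_rot: [0.168, 1.561, -0.172]
ft_force: [-0.2, 0.6, -0.0]
gripper_width: 85.8
from [ 510.1 -349.5   41.9] yaw 77.6 tilt 0.21
{"wx": -0.0, "wy": 0.2, "wz": 0.1, "dx": 0.0019, "dy": 0.0009, "dz": -0.0008, "hand": 0},
```

```bash
python3 -m pendant '[{"wx":0,"wy":0.2,"wz":0.1,"dx":0.0025,"dy":0.001,"dz":-0.0008,"hand":0},{"wx":0,"wy":0,"wz":0,"dx":0,"dy":0,"dz":0,"hand":1},{"wx":0,"wy":0,"wz":0,"dx":0,"dy":0,"dz":0,"hand":1},{"wx":0,"wy":0,"wz":0,"dx":0,"dy":0,"dz":0,"hand":1},{"wx":0,"wy":0,"wz":0,"dx":0,"dy":0,"dz":0,"hand":1},{"wx":0,"wy":0,"wz":0,"dx":0,"dy":0,"dz":0,"hand":1}]' 60
python3 - <<'E'
from h import *
grab('wrist','w4');grab('scene','s4')
cv2.imwrite('pics/s4z.png',cv2.resize(cv2.imread('pics/s4.png')[100:300,140:340],None,fx=3,fy=3))
plan(509.5,-348.4,40,77.6,1)
E
```

```text
clock: 3.3
tool_pos: [511.1, -349.4, 42.1]
tool_rot: [0.168, 1.561, -0.173]
ft_force: [-0.4, 0.1, 0.6]
gripper_width: 42.8
from [ 511.1 -349.4   42.1] yaw 77.6 tilt 0.26
{"wx": -0.0, "wy": 0.2, "wz": 0.2, "dx": 0.0021, "dy": 0.0006, "dz": -0.0018, "hand": 0},
```

View pics/w4.png

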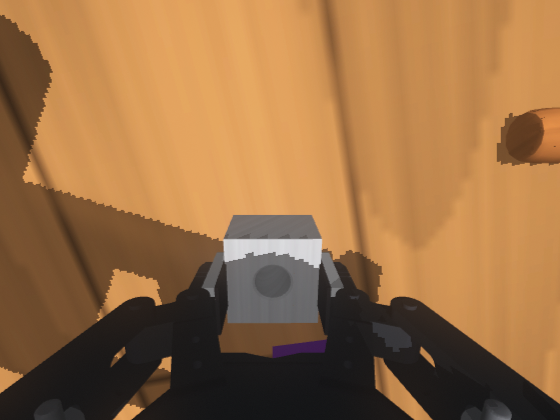

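View pics/s4z.png

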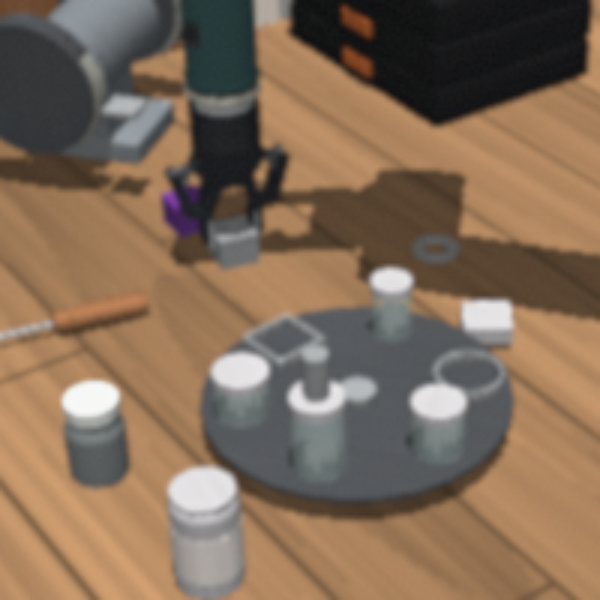

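Block gripped (width 42.8), face seen at (225–321, 238–322). Now lifting towards the square nest.

```bash
python3 - <<'E'
from h import *
im=cv2.imread('pics/w4.png');p,M,s=pose();k=cam('wrist',s)
pts=px2w(k,[(224,239),(321.5,239),(321,322.5),(228,322.5)],36);print(pts.round(1));print(pts.mean(0),"in tool",((pts.mean(0)-p)@M).round(1))
E
python3 -m pendant '[{"wx":0,"wy":0,"wz":0,"dx":-0.04,"dy":0,"dz":0,"hand":1},{"wx":0,"wy":0,"wz":0,"dx":-0.05,"dy":0,"dz":0,"hand":1},{"wx":0,"wy":0,"wz":0,"dx":-0.05,"dy":0,"dz":0,"hand":1},{"wx":0,"wy":0,"wz":0,"dx":0,"dy":0,"dz":0,"hand":1}]'
python3 - <<'E'
from h import *
plan(581,-140,190,96.7,6,hand=1)
E
```

```text
[[ 495.8 -321.9   36. ]
 [ 538.  -331.2   36. ]
 [ 530.4 -374.1   36. ]
 [ 486.5 -364.3   36. ]]
[ 512.6723967  -347.87059468   36.        ] in tool [6.1 1.8 1.2]
clock: 3.9
tool_pos: [509.5, -347.9, 183.3]
tool_rot: [0.17, 1.565, -0.17]
ft_force: [0.9, -0.4, -2.8]
gripper_width: 43.2
from [ 509.5 -347.9  183.3] yaw 77.6 tilt 0.07
{"wx": -3.2, "wy": -0.0, "wz": -0.0, "dx": -0.0011, "dy": 0.0364, "dz": 0.0042, "hand": 1},
{"wx": -3.2, "wy": -0.0, "wz": -0.0, "dx": -0.0011, "dy": 0.0361, "dz": 0.0062, "hand": 1},
{"wx": -3.2, "wy": -0.0, "wz": -0.0, "dx": -0.0011, "dy": 0.0357, "dz": 0.0082, "hand": 1},
{"wx": -3.2, "wy": -0.0, "wz": -0.0, "dx": -0.0011, "dy": 0.0352, "dz": 0.0102, "hand": 1},
{"wx": -3.2, "wy": -0.0, "wz": -0.0, "dx": -0.0011, "dy": 0.0346, "dz": 0.0121, "hand": 1},
{"wx": -3.2, "wy": -0.0, "wz": -0.0, "dx": -0.0011, "dy": 0.0339, "dz": 0.014, "hand": 1},
```

```bash
python3 -m pendant '[{"wx":-3.2,"wy":0,"wz":0,"dx":-0.001,"dy":0.0364,"dz":0.0042,"hand":1},
{"wx":-3.2,"wy":0,"wz":0,"dx":-0.001,"dy":0.036,"dz":0.006,"hand":1},
{"wx":-3.2,"wy":0,"wz":0,"dx":-0.001,"dy":0.0357,"dz":0.008,"hand":1},
{"wx":-3.2,"wy":0,"wz":0,"dx":-0.001,"dy":0.035,"dz":0.010,"hand":1},
{"wx":-3.2,"wy":0,"wz":0,"dx":-0.001,"dy":0.0346,"dz":0.012,"hand":1},
{"wx":-3,"wy":0,"wz":0,"dx":-0.001,"dy":0.031,"dz":0.012,"hand":1},{"wx":0,"wy":0,"wz":0,"dx":0,"dy":0,"dz":0,"hand":1},{"wx":0,"wy":0,"wz":0,"dx":0,"dy":0,"dz":0,"hand":1}]'
python3 - <<'E'
from h import *
s,im=grab('wrist','w5');k=cam('wrist',s);print(s['tool_pos'],s['tool_rot'])
rectify(k,im,531,631,-190,-90,40,6,'r5')
k=cam("top");rectify(k,cv2.imread('pics/top0.png'),531,631,-190,-90,40,6,'r5t')
a=cv2.imread('pics/r5.png');b=cv2.imread('pics/r5t.png');cv2.imwrite('pics/r5c.png',cv2.resize(np.hstack([a,b]),None,fx=.66,fy=.66))
plan(581,-140,190,96.7,1,hand=1)
E
```

```text
clock: 4.9
tool_pos: [571.7, -134.3, 176.6]
tool_rot: [-0.089, 1.588, 0.105]
ft_force: [0.2, -0.8, -2.5]
gripper_width: 42.7
[ 571.74922298 -134.29165238  176.58450037] [-0.08949852  1.58789968  0.10481209]
from [ 571.6 -134.3  176.6] yaw 97.0 tilt 1.26
{"wx": 0.3, "wy": -1.1, "wz": -0.6, "dx": -0.0137, "dy": -0.0066, "dz": 0.0084, "hand": 1},
```

View pics/w5.png

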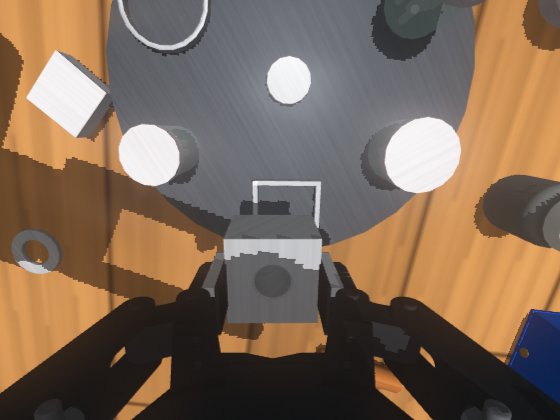

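View pics/r5c.png

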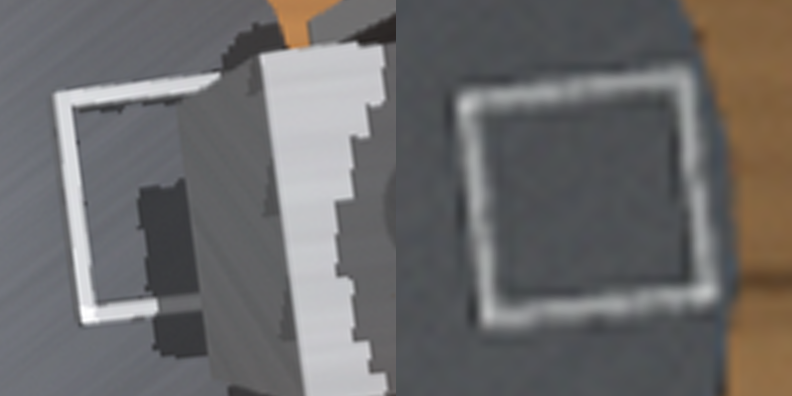

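```bash
python3 -m pendant '[{"wx":0.3,"wy":-1.1,"wz":-0.6,"dx":0.012,"dy":-0.005,"dz":0.009,"hand":1},{"wx":0,"wy":0,"wz":0,"dx":0.02,"dy":0,"dz":0,"hand":1},{"wx":0,"wy":0,"wz":0,"dx":0.02,"dy":0,"dz":0,"hand":1},{"wx":0,"wy":0,"wz":0,"dx":0.015,"dy":0,"dz":0,"hand":1},{"wx":0,"wy":0,"wz":0,"dx":0,"dy":0,"dz":0,"hand":1},{"wx":0,"wy":0,"wz":0,"dx":0,"dy":0,"dz":0,"hand":1}]'
python3 - <<'E'
from h import *
plan(581.3,-138.6,90,96.7,1,hand=1)
E
```

```text
clock: 5.7
tool_pos: [579.8, -143.5, 106.3]
tool_rot: [-0.086, 1.569, 0.086]
ft_force: [0.2, -0.4, -2.2]
gripper_width: 42.6
from [ 579.8 -143.5  106.3] yaw 96.3 tilt 0.01
{"wx": -0.4, "wy": -0.0, "wz": 0.0, "dx": 0.0163, "dy": 0.0047, "dz": 0.002, "hand": 1},
```

```bash
python3 -m pendant '[{"wx":-0.4,"wy":0,"wz":0,"dx":0.014,"dy":0.005,"dz":0.002,"hand":1},{"wx":0,"wy":0,"wz":0,"dx":0,"dy":0,"dz":0,"hand":1},{"wx":0,"wy":0,"wz":0,"dx":0,"dy":0,"dz":0,"hand":1}]'
python3 - <<'E'
from h import *
plan(581.3,-138.6,90,96.7,1,hand=1)
E
```

```text
clock: 6.08
tool_pos: [582.3, -138.2, 92.7]
tool_rot: [-0.093, 1.567, 0.091]
ft_force: [0.1, 0.3, -2.6]
gripper_width: 42.4
from [ 582.3 -138.2   92.7] yaw 96.7 tilt 0.14
{"wx": 0.0, "wy": 0.1, "wz": 0.1, "dx": 0.0027, "dy": -0.0003, "dz": -0.0011, "hand": 1},
```

```bash
python3 -m pendant '[{"wx":0,"wy":0.1,"wz":0.1,"dx":0.007,"dy":-0.0003,"dz":-0.001,"hand":1},{"wx":0,"wy":0,"wz":0,"dx":0.005,"dy":0,"dz":0,"hand":1},{"wx":0,"wy":0,"wz":0,"dx":0,"dy":0,"dz":0,"hand":1}]'
python3 - <<'E'
from h import *
plan(581.3,-138.6,73,96.7,1,hand=1)
s,im=grab('wrist','w6');s,im=grab('scene','s6')
cv2.imwrite('pics/s6z.png',cv2.resize(im[130:290,160:360],None,fx=4,fy=3.7)[:, :])
E
```

```text
clock: 6.45
tool_pos: [581.5, -138.6, 80.2]
tool_rot: [-0.092, 1.568, 0.093]
ft_force: [-0.2, 0.1, -1.7]
gripper_width: 42.8
from [ 581.5 -138.6   80.2] yaw 96.7 tilt 0.04
{"wx": 0.0, "wy": 0.0, "wz": -0.0, "dx": 0.0072, "dy": 0.0, "dz": -0.0002, "hand": 1},
```

View pics/w6.png

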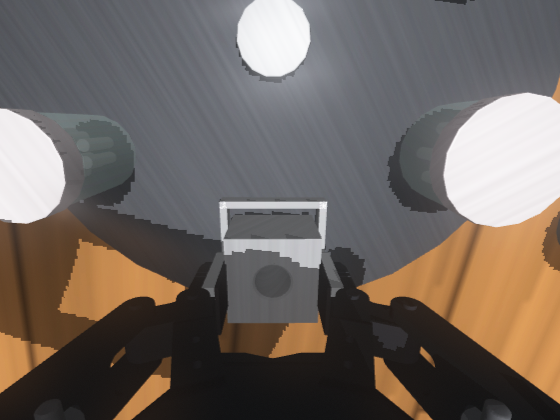

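View pics/s6z.png

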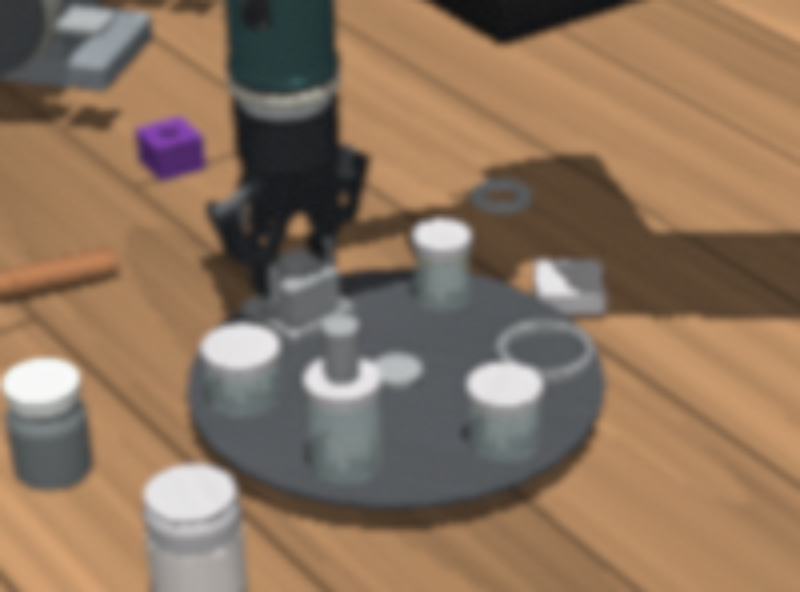

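Block sits centred over the rim (rim corners at (220,202) and (327,202), block (225–322)). Lowering until it touches.

```bash
python3 -m pendant '[{"wx":0,"wy":0,"wz":0,"dx":0.006,"dy":0,"dz":0,"hand":1},{"wx":0,"wy":0,"wz":0,"dx":0.004,"dy":0,"dz":0,"hand":1},{"wx":0,"wy":0,"wz":0,"dx":0,"dy":0,"dz":0,"hand":1}]'
python3 - <<'E'
from h import *
plan(581.3,-138.6,72,96.7,1,hand=1)
s,im=grab('wrist','w7')
E
```

```text
clock: 6.92
tool_pos: [583.3, -138.8, 72.3]
tool_rot: [-0.093, 1.564, 0.092]
ft_force: [0.2, 0.2, -1.9]
gripper_width: 43.1
from [ 583.3 -138.8   72.3] yaw 96.7 tilt 0.26
{"wx": 0.0, "wy": 0.3, "wz": 0.1, "dx": 0.0003, "dy": 0.0005, "dz": -0.0019, "hand": 1},
```

View pics/w7.png

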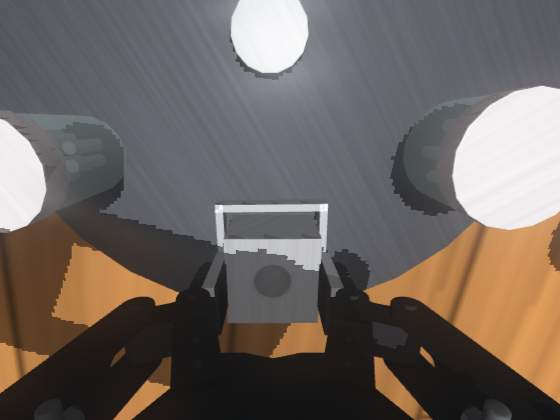

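```bash
python3 -m pendant '[{"wx":0,"wy":0.3,"wz":0.1,"dx":0.0025,"dy":0.0005,"dz":-0.0015,"hand":1},{"wx":0,"wy":0,"wz":0,"dx":0,"dy":0,"dz":0,"hand":1}]'
```

```text
clock: 7.22
tool_pos: [583.7, -138.9, 72.5]
tool_rot: [-0.093, 1.566, 0.092]
ft_force: [-0.5, -0.0, -2.2]
gripper_width: 42.7
```

```bash
python3 -m pendant '[{"wx":0,"wy":0.1,"wz":0.1,"dx":0.003,"dy":0,"dz":-0.002,"hand":1}]';python3 -m pendant '[{"wx":0,"wy":0.1,"wz":0.1,"dx":0.003,"dy":0,"dz":-0.002,"hand":1}]'
```

```text
clock: 7.35
tool_pos: [583.8, -139.1, 72.0]
tool_rot: [-0.092, 1.563, 0.093]
ft_force: [-3.1, 6.9, 37.3]
gripper_width: 42.7
clock: 7.48
tool_pos: [583.8, -139.2, 72.0]
tool_rot: [-0.091, 1.561, 0.093]
ft_force: [-3.2, 4.6, 30.2]
gripper_width: 42.6
```

Floor contact at z=72.0 (pick height 42.1 + 30): fully home. Releasing and rising.

```bash
python3 -m pendant '[{"wx":0,"wy":0,"wz":0,"dx":-0.001,"dy":0,"dz":0,"hand":0},{"wx":0,"wy":0,"wz":0,"dx":0,"dy":0,"dz":0,"hand":0},{"wx":0,"wy":0,"wz":0,"dx":0,"dy":0,"dz":0,"hand":0},{"wx":0,"wy":0,"wz":0,"dx":0,"dy":0,"dz":0,"hand":0},{"wx":0,"wy":0,"wz":0,"dx":-0.04,"dy":0,"dz":0,"hand":0},{"wx":0,"wy":0,"wz":0,"dx":-0.05,"dy":0,"dz":0,"hand":0},{"wx":0,"wy":0,"wz":0,"dx":-0.05,"dy":0,"dz":0,"hand":0},{"wx":0,"wy":0,"wz":0,"dx":0,"dy":0,"dz":0,"hand":0}]'
python3 - <<'E'
from h import *
s,im=grab('wrist','w8');k=cam('wrist',s)
rectify(k,im,531,631,-190,-90,66,6,'r8')
plan(501.2,363.3,200,90,10,hand=0)
E
```

```text
clock: 8.48
tool_pos: [581.4, -139.6, 213.7]
tool_rot: [-0.089, 1.566, 0.095]
ft_force: [-0.7, -0.1, 0.5]
gripper_width: 85.5
from [ 579.8 -139.   211.3] yaw 96.7 tilt 0.32
{"wx": 0.7, "wy": -0.0, "wz": -0.0, "dx": 0.0014, "dy": 0.0508, "dz": -0.002, "hand": 0},
{"wx": 0.7, "wy": -0.0, "wz": -0.0, "dx": 0.0014, "dy": 0.0508, "dz": -0.0025, "hand": 0},
{"wx": 0.7, "wy": -0.0, "wz": -0.0, "dx": 0.0014, "dy": 0.0507, "dz": -0.0031, "hand": 0},
{"wx": 0.7, "wy": -0.0, "wz": -0.0, "dx": 0.0013, "dy": 0.0507, "dz": -0.0037, "hand": 0},
{"wx": 0.7, "wy": -0.0, "wz": -0.0, "dx": 0.0013, "dy": 0.0507, "dz": -0.0043, "hand": 0},
{"wx": 0.7, "wy": -0.0, "wz": -0.0, "dx": 0.0013, "dy": 0.0506, "dz": -0.0049, "hand": 0},
{"wx": 0.7, "wy": -0.0, "wz": -0.0, "dx": 0.0012, "dy": 0.0505, "dz": -0.0055, "hand": 0},
{"wx": 0.7, "wy": -0.0, "wz": -0.0, "dx": 0.0012, "dy": 0.0505, "dz": -0.0061, "hand": 0},
{"wx": 0.7, "wy": -0.0, "wz": -0.0, "dx": 0.0012, "dy": 0.0504, "dz": -0.0067, "hand": 0},
{"wx": 0.7, "wy": -0.0, "wz": -0.0, "dx": 0.0012, "dy": 0.0503, "dz": -0.0073, "hand": 0},
```

View pics/w8.png

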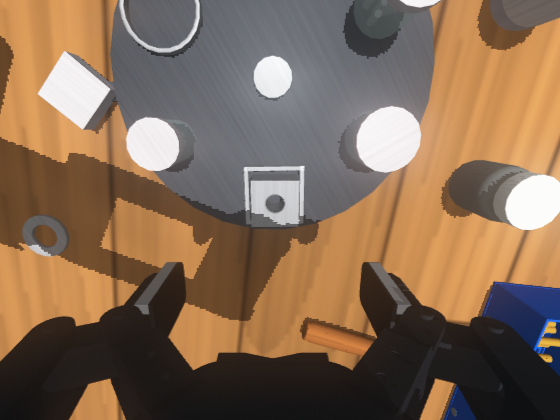

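Block is seated flat inside the rim at (275,204). On to the bush.

```bash
python3 -m pendant '[{"wx":0.7,"wy":0,"wz":0,"dx":0.001,"dy":0.051,"dz":-0.002,"hand":0},{"wx":0.7,"wy":0,"wz":0,"dx":0.001,"dy":0.051,"dz":-0.0025,"hand":0},{"wx":0.7,"wy":0,"wz":0,"dx":0.001,"dy":0.051,"dz":-0.003,"hand":0},{"wx":0.7,"wy":0,"wz":0,"dx":0.001,"dy":0.051,"dz":-0.0037,"hand":0},{"wx":0.7,"wy":0,"wz":0,"dx":0.001,"dy":0.051,"dz":-0.0043,"hand":0},{"wx":0.7,"wy":0,"wz":0,"dx":0.001,"dy":0.0505,"dz":-0.005,"hand":0},{"wx":0.7,"wy":0,"wz":0,"dx":0.001,"dy":0.0505,"dz":-0.0055,"hand":0},{"wx":0.7,"wy":0,"wz":0,"dx":0.001,"dy":0.0505,"dz":-0.006,"hand":0},{"wx":0.7,"wy":0,"wz":0,"dx":0.001,"dy":0.050,"dz":-0.0065,"hand":0},{"wx":0.7,"wy":0,"wz":0,"dx":0.001,"dy":0.040,"dz":-0.007,"hand":0},{"wx":0,"wy":0,"wz":0,"dx":0,"dy":0,"dz":0,"hand":0},{"wx":0,"wy":0,"wz":0,"dx":0,"dy":0,"dz":0,"hand":0}]'
python3 - <<'E'
from h import *
s,im=grab('wrist','w9');k=cam('wrist',s)
rectify(k,im,451,551,313,413,36,6,'r9')
plan(501.2,363,150,90,2,hand=0)
E
```

```text
clock: 10.02
tool_pos: [489.5, 364.9, 179.8]
tool_rot: [0.006, 1.609, -0.014]
ft_force: [0.9, -0.3, -0.5]
gripper_width: 85.5
from [489.5 364.7 179.8] yaw 89.2 tilt 2.19
{"wx": -0.4, "wy": -1.1, "wz": 0.1, "dx": 0.0147, "dy": -0.0007, "dz": 0.0064, "hand": 0},
{"wx": -0.4, "wy": -1.1, "wz": 0.1, "dx": 0.0148, "dy": -0.0008, "dz": 0.0061, "hand": 0},
```

View pics/w9.png

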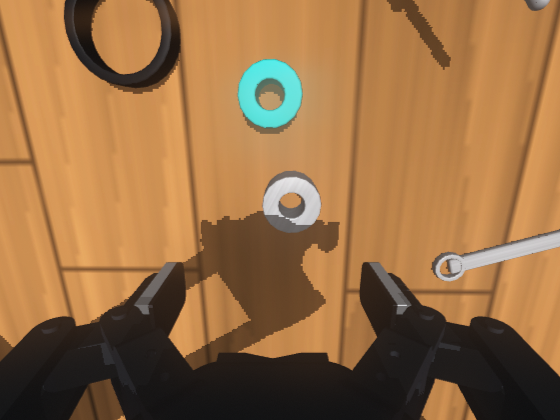

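View pics/r9.png

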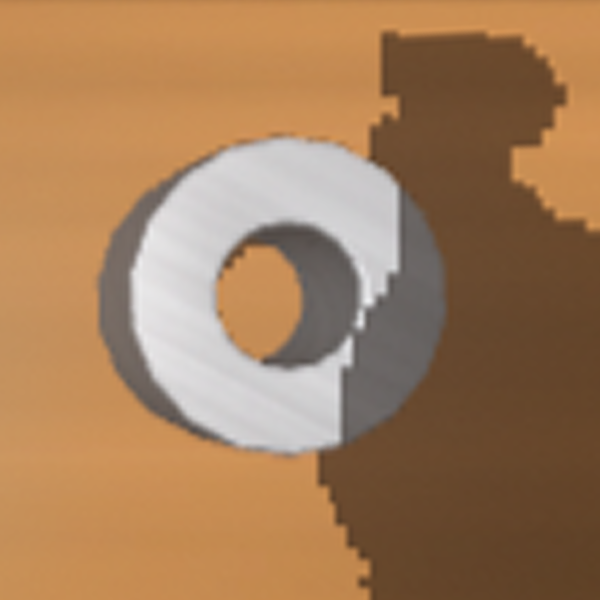

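```bash
python3 -m pendant '[{"wx":-0.4,"wy":-1.1,"wz":0.1,"dx":0.0147,"dy":-0.0007,"dz":0.006,"hand":0},{"wx":-0.4,"wy":-1.1,"wz":0.1,"dx":0.0147,"dy":-0.0007,"dz":0.006,"hand":0},{"wx":0,"wy":0,"wz":0,"dx":0.035,"dy":0,"dz":0,"hand":0},{"wx":0,"wy":0,"wz":0,"dx":0,"dy":0,"dz":0,"hand":0},{"wx":0,"wy":0,"wz":0,"dx":0,"dy":0,"dz":0,"hand":0}]'
python3 -c "
from h import *
plan(501.2,363.5,42,90,2,hand=0)"
```

```text
clock: 10.7
tool_pos: [502.8, 356.5, 113.7]
tool_rot: [0.002, 1.57, -0.007]
ft_force: [0.6, -0.3, -0.1]
gripper_width: 85.4
from [502.8 356.5 113.7] yaw 89.7 tilt 0.17
{"wx": -0.2, "wy": 0.0, "wz": 0.1, "dx": 0.0358, "dy": 0.0036, "dz": -0.0008, "hand": 0},
{"wx": -0.2, "wy": 0.0, "wz": 0.1, "dx": 0.0358, "dy": 0.0035, "dz": -0.0008, "hand": 0},
```

```bash
python3 -m pendant '[{"wx":-0.2,"wy":0,"wz":0.1,"dx":0.034,"dy":0.005,"dz":-0.0008,"hand":0},{"wx":-0.2,"wy":0,"wz":0.1,"dx":0.034,"dy":0.005,"dz":-0.0008,"hand":0},{"wx":0,"wy":0,"wz":0,"dx":0,"dy":0,"dz":0,"hand":0},{"wx":0,"wy":0,"wz":0,"dx":0,"dy":0,"dz":0,"hand":0}]'
python3 -c "
from h import *
plan(501.2,363.5,42,90,1,hand=0)"
```

```text
clock: 11.2
tool_pos: [506.4, 367.7, 51.2]
tool_rot: [0.005, 1.561, 0.004]
ft_force: [-0.3, -0.1, 0.5]
gripper_width: 85.4
from [506.4 367.7  51.2] yaw 90.0 tilt 0.65
{"wx": -0.0, "wy": 0.6, "wz": -0.3, "dx": 0.0092, "dy": -0.0042, "dz": -0.0052, "hand": 0},
```

```bash
python3 -m pendant '[{"wx":0,"wy":0.6,"wz":-0.3,"dx":0.009,"dy":-0.004,"dz":-0.005,"hand":0},{"wx":0,"wy":0,"wz":0,"dx":0,"dy":0,"dz":0,"hand":0},{"wx":0,"wy":0,"wz":0,"dx":0,"dy":0,"dz":0,"hand":0}]'
python3 -c "
from h import *
plan(501.2,363.5,42,90,1,hand=0)"
```

```text
clock: 11.58
tool_pos: [502.9, 364.0, 45.0]
tool_rot: [0.003, 1.568, 0.001]
ft_force: [-1.1, -0.4, 0.2]
gripper_width: 85.6
from [502.9 364.   45. ] yaw 89.9 tilt 0.22
{"wx": -0.1, "wy": 0.2, "wz": -0.1, "dx": 0.003, "dy": -0.0006, "dz": -0.0017, "hand": 0},
```

```bash
python3 -m pendant '[{"wx":0,"wy":0.2,"wz":-0.1,"dx":0.004,"dy":-0.0005,"dz":-0.0018,"hand":0},{"wx":0,"wy":0,"wz":0,"dx":0,"dy":0,"dz":0,"hand":1},{"wx":0,"wy":0,"wz":0,"dx":0,"dy":0,"dz":0,"hand":1},{"wx":0,"wy":0,"wz":0,"dx":0,"dy":0,"dz":0,"hand":1},{"wx":0,"wy":0,"wz":0,"dx":0,"dy":0,"dz":0,"hand":1},{"wx":0,"wy":0,"wz":0,"dx":0,"dy":0,"dz":0,"hand":1}]' 60
python3 -c "
from h import *
s,im=grab('wrist','w10')
plan(501.2,363.5,180,90,3,hand=1)"
```

```text
clock: 12.32
tool_pos: [501.4, 363.7, 41.9]
tool_rot: [0.001, 1.571, -0.0]
ft_force: [0.1, -0.1, 1.9]
gripper_width: 52.1
from [501.4 363.7  41.9] yaw 90.0 tilt 0.05
{"wx": -0.0, "wy": 0.0, "wz": -0.0, "dx": -0.046, "dy": -0.0, "dz": -0.0001, "hand": 1},
{"wx": -0.0, "wy": 0.0, "wz": -0.0, "dx": -0.046, "dy": -0.0, "dz": -0.0001, "hand": 1},
{"wx": -0.0, "wy": 0.0, "wz": -0.0, "dx": -0.046, "dy": -0.0001, "dz": -0.0001, "hand": 1},
```

View pics/w10.png

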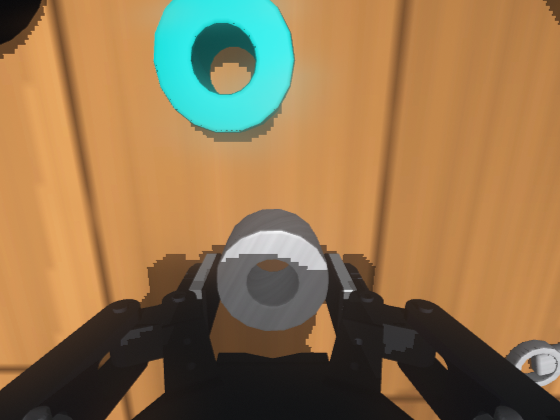

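```bash
python3 -m pendant '[{"wx":0,"wy":0,"wz":0,"dx":-0.046,"dy":0,"dz":0,"hand":1},{"wx":0,"wy":0,"wz":0,"dx":-0.046,"dy":0,"dz":0,"hand":1},{"wx":0,"wy":0,"wz":0,"dx":-0.046,"dy":0,"dz":0,"hand":1},{"wx":0,"wy":0,"wz":0,"dx":0,"dy":0,"dz":0,"hand":1}]'
python3 -c "
from h import *
plan(467.3,14.5,170,90,7,hand=1)"
```

```text
clock: 12.88
tool_pos: [500.1, 362.9, 180.5]
tool_rot: [-0.001, 1.576, -0.002]
ft_force: [-0.3, 0.9, -2.5]
gripper_width: 52.0
from [500.1 362.9 180.5] yaw 90.0 tilt 0.3
{"wx": -0.0, "wy": -0.0, "wz": 0.0, "dx": 0.0016, "dy": -0.0498, "dz": -0.0046, "hand": 1},
{"wx": -0.0, "wy": -0.0, "wz": 0.0, "dx": 0.0016, "dy": -0.0498, "dz": -0.0046, "hand": 1},
{"wx": -0.0, "wy": -0.0, "wz": 0.0, "dx": 0.0016, "dy": -0.0498, "dz": -0.0046, "hand": 1},
{"wx": -0.0, "wy": -0.0, "wz": 0.0, "dx": 0.0016, "dy": -0.0498, "dz": -0.0047, "hand": 1},
{"wx": -0.0, "wy": -0.0, "wz": 0.0, "dx": 0.0015, "dy": -0.0498, "dz": -0.0047, "hand": 1},
{"wx": -0.0, "wy": -0.0, "wz": 0.0, "dx": 0.0015, "dy": -0.0498, "dz": -0.0047, "hand": 1},
{"wx": -0.0, "wy": -0.0, "wz": 0.0, "dx": 0.0015, "dy": -0.0498, "dz": -0.0047, "hand": 1},
```

```bash
python3 -m pendant '[{"wx":0,"wy":0,"wz":0,"dx":0.001,"dy":-0.05,"dz":-0.0046,"hand":1},{"wx":0,"wy":0,"wz":0,"dx":0.001,"dy":-0.05,"dz":-0.0046,"hand":1},{"wx":0,"wy":0,"wz":0,"dx":0.001,"dy":-0.05,"dz":-0.0046,"hand":1},{"wx":0,"wy":0,"wz":0,"dx":0.001,"dy":-0.05,"dz":-0.0046,"hand":1},{"wx":0,"wy":0,"wz":0,"dx":0.001,"dy":-0.05,"dz":-0.0046,"hand":1},{"wx":0,"wy":0,"wz":0,"dx":0.001,"dy":-0.04,"dz":-0.0046,"hand":1},{"wx":0,"wy":0,"wz":0,"dx":0,"dy":0,"dz":0,"hand":1},{"wx":0,"wy":0,"wz":0,"dx":0,"dy":0,"dz":0,"hand":1}]'
python3 - <<'E'
from h import *
s,im=grab('wrist','w11');k=cam('wrist',s)
a=rectify(k,im,417,517,-35,65,40,4)
b=rectify(cam('top'),cv2.imread('pics/top0.png'),417,517,-35,65,40,4)
cv2.imwrite('pics/r11.png',np.hstack([a,b]))
plan(467.3,14.5,100,90,2,hand=1)
E
```

```text
clock: 13.88
tool_pos: [464.8, 65.0, 164.6]
tool_rot: [-0.003, 1.591, -0.002]
ft_force: [-0.3, -0.0, -2.6]
gripper_width: 51.7
from [464.7  65.1 164.6] yaw 90.1 tilt 1.16
{"wx": 0.0, "wy": -0.6, "wz": 0.1, "dx": 0.0323, "dy": -0.0252, "dz": 0.0019, "hand": 1},
{"wx": 0.0, "wy": -0.6, "wz": 0.1, "dx": 0.0323, "dy": -0.0253, "dz": 0.0016, "hand": 1},
```

View pics/w11.png

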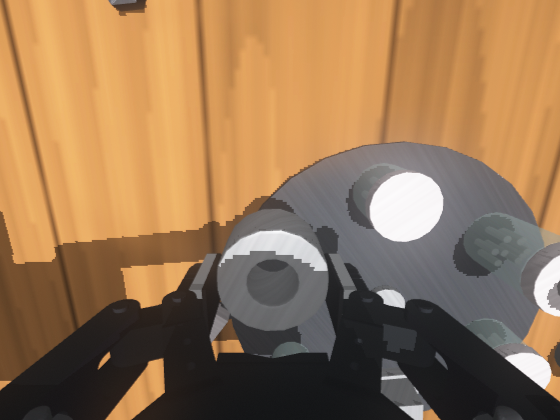

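View pics/r11.png

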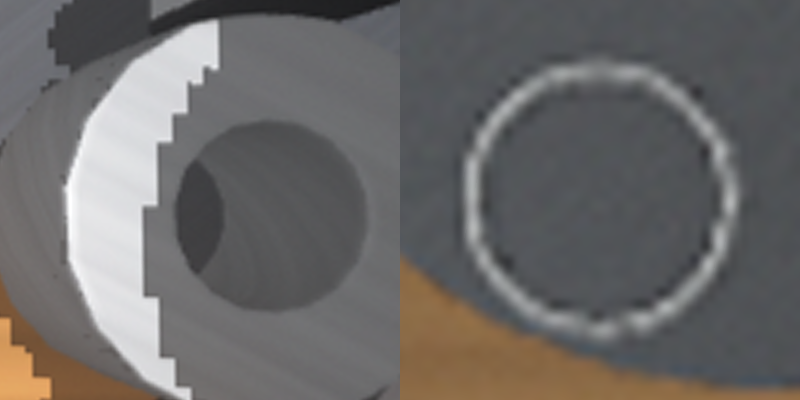

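```bash
python3 -m pendant '[{"wx":0,"wy":-0.6,"wz":0.1,"dx":0.022,"dy":-0.0252,"dz":0.002,"hand":1},{"wx":0,"wy":-0.6,"wz":0.1,"dx":0.022,"dy":-0.02,"dz":0.002,"hand":1},{"wx":0,"wy":0,"wz":0,"dx":0.005,"dy":0,"dz":0,"hand":1},{"wx":0,"wy":0,"wz":0,"dx":0,"dy":0,"dz":0,"hand":1},{"wx":0,"wy":0,"wz":0,"dx":0,"dy":0,"dz":0,"hand":1}]'
python3 - <<'E'
from h import *
plan(467.5,14.7,86,90,2,hand=1)
E
```

```text
clock: 14.55
tool_pos: [470.1, 24.4, 114.5]
tool_rot: [-0.005, 1.568, 0.009]
ft_force: [0.3, -0.4, -2.0]
gripper_width: 51.9
from [470.1  24.4 114.5] yaw 90.5 tilt 0.21
{"wx": 0.3, "wy": 0.1, "wz": -0.1, "dx": 0.0142, "dy": -0.0049, "dz": -0.0014, "hand": 1},
{"wx": 0.3, "wy": 0.1, "wz": -0.1, "dx": 0.0143, "dy": -0.0049, "dz": -0.0014, "hand": 1},
```

```bash
python3 -m pendant '[{"wx":0.3,"wy":0.1,"wz":-0.1,"dx":0.011,"dy":-0.005,"dz":-0.0014,"hand":1},{"wx":0.3,"wy":0.1,"wz":-0.1,"dx":0.011,"dy":-0.005,"dz":-0.0014,"hand":1},{"wx":0,"wy":0,"wz":0,"dx":0,"dy":0,"dz":0,"hand":1},{"wx":0,"wy":0,"wz":0,"dx":0,"dy":0,"dz":0,"hand":1}]'
python3 - <<'E'
from h import *
plan(467.5,14.7,84,90,1,hand=1)
E
```

```text
clock: 15.05
tool_pos: [467.9, 14.6, 91.7]
tool_rot: [-0.0, 1.57, -0.002]
ft_force: [-0.7, 0.4, -3.1]
gripper_width: 51.8
from [467.9  14.6  91.7] yaw 89.9 tilt 0.11
{"wx": -0.1, "wy": 0.1, "wz": 0.1, "dx": 0.0077, "dy": 0.0001, "dz": -0.0005, "hand": 1},
```

```bash
python3 -m pendant '[{"wx":0,"wy":0.1,"wz":0.1,"dx":0.007,"dy":0,"dz":-0.0005,"hand":1},{"wx":0,"wy":0,"wz":0,"dx":0.003,"dy":0,"dz":0,"hand":1},{"wx":0,"wy":0,"wz":0,"dx":0,"dy":0,"dz":0,"hand":1}]'
python3 - <<'E'
from h import *
grab('wrist','w12')
plan(467.5,14.7,72,90,1,hand=1)
E
```

```text
clock: 15.42
tool_pos: [467.6, 14.5, 81.3]
tool_rot: [0.001, 1.571, -0.001]
ft_force: [0.1, 0.1, -2.2]
gripper_width: 52.0
from [467.7  14.5  81.4] yaw 89.9 tilt 0.01
{"wx": -0.1, "wy": -0.0, "wz": -0.0, "dx": 0.0094, "dy": 0.0002, "dz": -0.0002, "hand": 1},
```

View pics/w12.png

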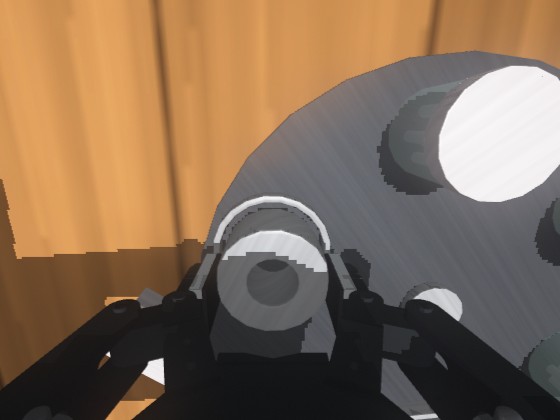

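Bush (217–328 wide) is centred in the ring (215–331). Lowering.

```bash
python3 -m pendant '[{"wx":0,"wy":0,"wz":0,"dx":0.006,"dy":0,"dz":0,"hand":1},{"wx":0,"wy":0,"wz":0,"dx":0.004,"dy":0,"dz":-0.0005,"hand":1},{"wx":0,"wy":0,"wz":0,"dx":0,"dy":0,"dz":0,"hand":1}]';python3 -m pendant '[{"wx":0,"wy":0,"wz":0,"dx":0.003,"dy":0,"dz":-0.001,"hand":1}]'
```

```text
clock: 15.85
tool_pos: [467.7, 14.6, 71.8]
tool_rot: [0.001, 1.57, -0.001]
ft_force: [-0.6, -0.1, 5.0]
gripper_width: 52.0
clock: 15.98
tool_pos: [467.8, 14.6, 71.4]
tool_rot: [0.001, 1.567, -0.001]
ft_force: [-10.9, 2.9, 67.7]
gripper_width: 51.9
```

```bash
python3 -m pendant '[{"wx":0,"wy":0,"wz":0,"dx":-0.001,"dy":0,"dz":0,"hand":0},{"wx":0,"wy":0,"wz":0,"dx":0,"dy":0,"dz":0,"hand":0},{"wx":0,"wy":0,"wz":0,"dx":0,"dy":0,"dz":0,"hand":0},{"wx":0,"wy":0,"wz":0,"dx":0,"dy":0,"dz":0,"hand":0},{"wx":0,"wy":0,"wz":0,"dx":-0.04,"dy":0,"dz":0,"hand":0},{"wx":0,"wy":0,"wz":0,"dx":-0.05,"dy":0,"dz":0,"hand":0},{"wx":0,"wy":0,"wz":0,"dx":-0.05,"dy":0,"dz":0,"hand":0},{"wx":0,"wy":0,"wz":0,"dx":-0.02,"dy":0,"dz":0,"hand":0},{"wx":0,"wy":0,"wz":0,"dx":0,"dy":0,"dz":0,"hand":0}]'
python3 - <<'E'
from h import *
grab('wrist','w13');s,im=grab('top','t13');grab('scene','s13')
cv2.imwrite('pics/t13z.png',cv2.resize(im[150:300,225:375],None,fx=4,fy=4,interpolation=cv2.INTER_CUBIC))
plan(656.8,37,220,20,8,hand=0)
E
```

```text
clock: 17.1
tool_pos: [466.9, 14.6, 235.7]
tool_rot: [0.001, 1.57, -0.001]
ft_force: [0.8, 0.6, 0.1]
gripper_width: 85.6
from [465.2  14.8 233.3] yaw 89.9 tilt 0.24
{"wx": 8.7, "wy": -0.0, "wz": 0.0, "dx": 0.0016, "dy": 0.0028, "dz": 0.024, "hand": 0},
{"wx": 8.7, "wy": -0.0, "wz": 0.0, "dx": 0.0016, "dy": 0.0064, "dz": 0.0232, "hand": 0},
{"wx": 8.7, "wy": -0.0, "wz": 0.0, "dx": 0.0016, "dy": 0.0099, "dz": 0.022, "hand": 0},
{"wx": 8.7, "wy": -0.0, "wz": 0.0, "dx": 0.0016, "dy": 0.0131, "dz": 0.0202, "hand": 0},
{"wx": 8.7, "wy": -0.0, "wz": 0.0, "dx": 0.0016, "dy": 0.016, "dz": 0.018, "hand": 0},
{"wx": 8.7, "wy": -0.0, "wz": 0.0, "dx": 0.0016, "dy": 0.0186, "dz": 0.0154, "hand": 0},
{"wx": 8.7, "wy": -0.0, "wz": 0.0, "dx": 0.0016, "dy": 0.0207, "dz": 0.0124, "hand": 0},
{"wx": 8.7, "wy": -0.0, "wz": 0.0, "dx": 0.0017, "dy": 0.0223, "dz": 0.0091, "hand": 0},
```

View pics/w13.png

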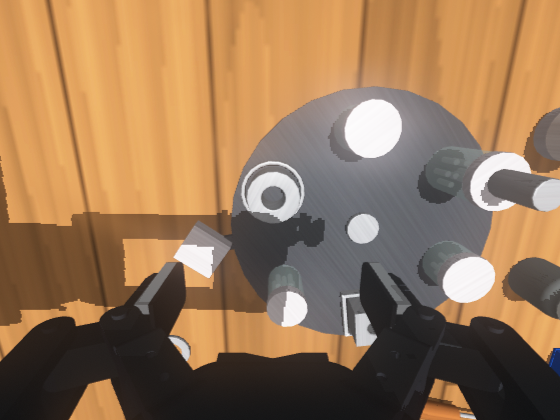

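View pics/t13z.png

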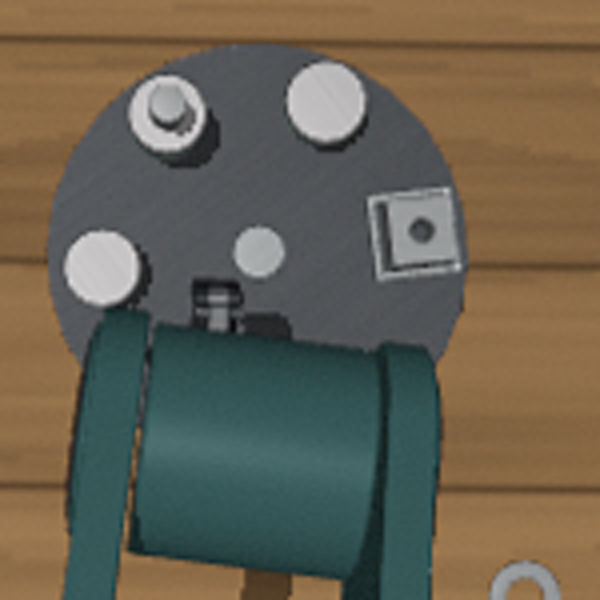

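View pics/s13.png

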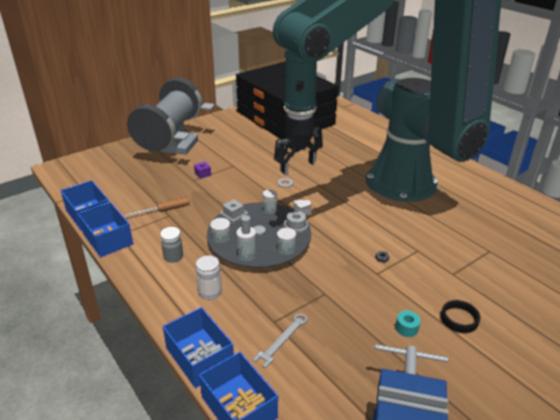

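Both parts lie flat in their nests: bush at (273,192) in the ring, block in the square. The turntable has not moved. Now the knob.

Run:
```python
from h import *
plan(656.8,37,215,36.7,6,hand=0)
```

```text
from [465.2  14.8 233.3] yaw 89.9 tilt 0.24
{"wx": 8.9, "wy": -0.0, "wz": 0.0, "dx": 0.0029, "dy": 0.0038, "dz": 0.0319, "hand": 0},
{"wx": 8.9, "wy": -0.0, "wz": 0.0, "dx": 0.0029, "dy": 0.0086, "dz": 0.031, "hand": 0},
{"wx": 8.9, "wy": -0.0, "wz": 0.0, "dx": 0.003, "dy": 0.0133, "dz": 0.0293, "hand": 0},
{"wx": 8.9, "wy": -0.0, "wz": 0.0, "dx": 0.003, "dy": 0.0177, "dz": 0.0269, "hand": 0},
{"wx": 8.9, "wy": -0.0, "wz": 0.0, "dx": 0.003, "dy": 0.0216, "dz": 0.0238, "hand": 0},
{"wx": 8.9, "wy": -0.0, "wz": 0.0, "dx": 0.003, "dy": 0.025, "dz": 0.0202, "hand": 0},
```

```bash
python3 -m pendant '[{"wx":8.9,"wy":0,"wz":0,"dx":0.002,"dy":0.004,"dz":0.032,"hand":0},{"wx":8.9,"wy":0,"wz":0,"dx":0.002,"dy":0.0086,"dz":0.031,"hand":0},{"wx":8.9,"wy":0,"wz":0,"dx":0.002,"dy":0.0133,"dz":0.029,"hand":0},{"wx":8.9,"wy":0,"wz":0,"dx":0.002,"dy":0.0177,"dz":0.027,"hand":0},{"wx":8.9,"wy":0,"wz":0,"dx":0.002,"dy":0.0216,"dz":0.024,"hand":0},{"wx":8.9,"wy":0,"wz":0,"dx":0.002,"dy":0.025,"dz":0.02,"hand":0},{"wx":0,"wy":0,"wz":0,"dx":0,"dy":0,"dz":0,"hand":0},{"wx":0,"wy":0,"wz":0,"dx":0,"dy":0,"dz":0,"hand":0}]'
python3 - <<'E'
from h import *
s,im=grab('wrist','w14');k=cam('wrist',s);print(s['qpos'].round(2))
print(w2px(k,[[656.7,37,110],[656.7,37,156],[568.3,-29,35]]))
grab('top','t14')
plan(656.8,37,215,36.7,1,hand=0)
E
```

```text
clock: 18.25
tool_pos: [653.0, 35.9, 200.5]
tool_rot: [0.744, 1.468, -0.765]
ft_force: [-1.0, -0.6, 0.1]
gripper_width: 85.2
[-0.05  0.5   1.42  0.    1.25  0.91]
[[276.05615697 218.43241589]
 [275.32176465 244.73327542]
 [279.65110023 291.25356712]]
from [653.   35.8 201.2] yaw 34.8 tilt 1.86
{"wx": -1.9, "wy": -1.2, "wz": 1.4, "dx": -0.0139, "dy": 0.0034, "dz": 0.0009, "hand": 0},
```

View pics/w14.png

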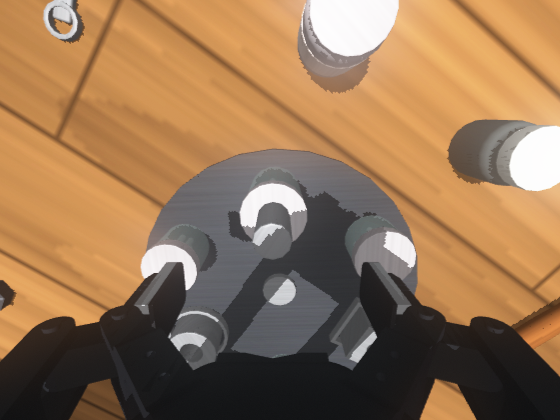

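```bash
python3 -m pendant '[{"wx":-1.9,"wy":-1.2,"wz":1.4,"dx":0,"dy":0.0034,"dz":0.001,"hand":0},{"wx":0,"wy":0,"wz":0,"dx":0.02,"dy":0,"dz":0,"hand":0},{"wx":0,"wy":0,"wz":0,"dx":0.015,"dy":0,"dz":0,"hand":0},{"wx":0,"wy":0,"wz":0,"dx":0,"dy":0,"dz":0,"hand":0},{"wx":0,"wy":0,"wz":0,"dx":0,"dy":0,"dz":0,"hand":0}]'
python3 - <<'E'
from h import *
plan(656.8,37,147,36.7,1,hand=0)
E
```

```text
clock: 18.98
tool_pos: [653.7, 36.6, 166.3]
tool_rot: [0.723, 1.447, -0.723]
ft_force: [-0.5, 0.4, 0.9]
gripper_width: 85.2
from [653.7  36.6 166.3] yaw 36.9 tilt 0.02
{"wx": 0.2, "wy": 0.0, "wz": -0.0, "dx": 0.0193, "dy": 0.0027, "dz": 0.0016, "hand": 0},
```

```bash
python3 -m pendant '[{"wx":0.1,"wy":0,"wz":0,"dx":0.01,"dy":0.0015,"dz":0.001,"hand":0},{"wx":0.1,"wy":0,"wz":0,"dx":0.008,"dy":0.0015,"dz":0.001,"hand":0},{"wx":0,"wy":0,"wz":0,"dx":0,"dy":0,"dz":0,"hand":0},{"wx":0,"wy":0,"wz":0,"dx":0,"dy":0,"dz":0,"hand":0}]'
python3 - <<'E'
from h import *
plan(656.8,37,147,36.7,1,hand=0)
E
```

```text
clock: 19.48
tool_pos: [658.4, 36.8, 148.0]
tool_rot: [0.726, 1.444, -0.725]
ft_force: [0.2, 0.1, 0.3]
gripper_width: 85.3
from [658.4  36.8 148. ] yaw 36.7 tilt 0.11
{"wx": -0.0, "wy": 0.1, "wz": -0.1, "dx": 0.001, "dy": -0.0011, "dz": -0.0011, "hand": 0},
```

```bash
python3 -m pendant '[{"wx":0,"wy":0.1,"wz":-0.1,"dx":0.001,"dy":-0.001,"dz":-0.001,"hand":0},{"wx":0,"wy":0,"wz":0,"dx":0,"dy":0,"dz":0,"hand":1},{"wx":0,"wy":0,"wz":0,"dx":0,"dy":0,"dz":0,"hand":1},{"wx":0,"wy":0,"wz":0,"dx":0,"dy":0,"dz":0,"hand":1},{"wx":0,"wy":0,"wz":0,"dx":0,"dy":0,"dz":0,"hand":1},{"wx":0,"wy":0,"wz":0,"dx":0,"dy":0,"dz":0,"hand":1},{"wx":0,"wy":0,"wz":0,"dx":0,"dy":0,"dz":0,"hand":1}]' 50
python3 - <<'E'
from h import *
s,im=grab('wrist','w15')
plan(656.8,37,147,36.7,1,hand=1)
p=s['tool_pos'];print(np.hypot(p[0]-568.3,p[1]+29),np.degrees(np.arctan2(p[1]+29,p[0]-568.3)))
E
```

```text
clock: 20.35
tool_pos: [657.1, 37.1, 147.7]
tool_rot: [0.726, 1.446, -0.726]
ft_force: [0.2, 0.1, 0.0]
gripper_width: 22.7
from [657.2  37.1 147.8] yaw 36.7 tilt 0.02
{"wx": -0.0, "wy": 0.0, "wz": -0.0, "dx": 0.0008, "dy": -0.0003, "dz": -0.0001, "hand": 1},
110.71395231902156 36.66157023649779
```

View pics/w15.png

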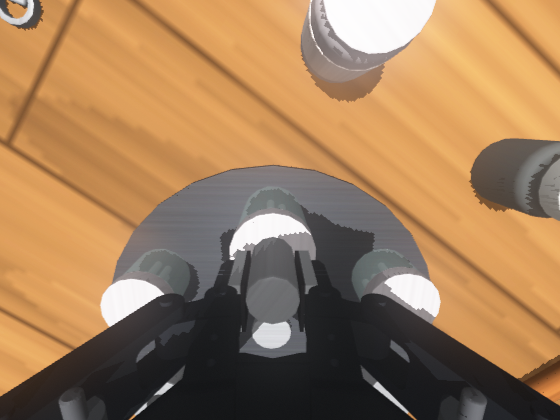

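```bash
python3 -m pendant '[{"wx":-4,"wy":0,"wz":0,"dx":0,"dy":-0.0003,"dz":-0.0077,"hand":1},{"wx":-4,"wy":0,"wz":0,"dx":0,"dy":-0.0003,"dz":-0.0077,"hand":1},{"wx":-4,"wy":0,"wz":0,"dx":0,"dy":-0.0003,"dz":-0.0077,"hand":1}]'
cat >> h.py <<'E'
AX=np.array([568.3,-29])
def kn():
    p,M,s=pose();d=p[:2]-AX;th=np.degrees(np.arctan2(d[1],d[0]));y=np.degrees(np.arctan2(M[1,1],M[0,1]))
    print("t",s['clock'],"r",np.hypot(*d).round(1),"th",th.round(2),"yaw-th",round(wrap(y-th),2),"tilt",(M.T@[0,0,-1]).round(4),"z",p[2].round(1),"F tool",(M.T@s['ft_force']).round(1),"q6",s['qpos'][5].round(2))
E
python3 -c "
from h import *
kn()"
```

```text
clock: 20.78
tool_pos: [641.7, 54.2, 147.7]
tool_rot: [0.562, 1.496, -0.56]
ft_force: [-0.0, 0.4, 0.8]
gripper_width: 22.7
t 20.775 r 110.9 th 48.58 yaw-th 0.33 tilt [ 1.0e+00 -1.3e-03 -2.0e-04] z 147.7 F tool [-0.8  0.3 -0.3] q6 0.69
```

```bash
python3 -m pendant '[{"wx":-6,"wy":0,"wz":0,"dx":0,"dy":-0.0006,"dz":-0.0116,"hand":1},{"wx":-6,"wy":0,"wz":0,"dx":0,"dy":-0.0006,"dz":-0.0116,"hand":1},{"wx":-6,"wy":0,"wz":0,"dx":0,"dy":-0.0006,"dz":-0.0116,"hand":1},{"wx":-6,"wy":0,"wz":0,"dx":0,"dy":-0.0006,"dz":-0.0116,"hand":1},{"wx":-6,"wy":0,"wz":0,"dx":0,"dy":-0.0006,"dz":-0.0116,"hand":1},{"wx":-6,"wy":0,"wz":0,"dx":0,"dy":-0.0006,"dz":-0.0116,"hand":1},{"wx":-6,"wy":0,"wz":0,"dx":0,"dy":-0.0006,"dz":-0.0116,"hand":1},{"wx":-6,"wy":0,"wz":0,"dx":0,"dy":-0.0006,"dz":-0.0116,"hand":1}]'
python3 -c "
from h import *
kn()"
```

```text
clock: 21.78
tool_pos: [553.8, 81.0, 147.7]
tool_rot: [-0.115, 1.565, 0.117]
ft_force: [1.0, -1.4, 0.5]
gripper_width: 22.6
t 21.775 r 111.0 th 97.49 yaw-th 0.97 tilt [ 1.0e+00 -8.0e-04 -2.8e-03] z 147.7 F tool [-0.5 -1.5  0.8] q6 -0.13
```

```bash
python3 -m pendant '[{"wx":-6,"wy":0,"wz":0,"dx":0,"dy":-0.0006,"dz":-0.0116,"hand":1},{"wx":-6,"wy":0,"wz":0,"dx":0,"dy":-0.0006,"dz":-0.0116,"hand":1},{"wx":-6,"wy":0,"wz":0,"dx":0,"dy":-0.0006,"dz":-0.0116,"hand":1},{"wx":-6,"wy":0,"wz":0,"dx":0,"dy":-0.0006,"dz":-0.0116,"hand":1},{"wx":-6,"wy":0,"wz":0,"dx":0,"dy":-0.0006,"dz":-0.0116,"hand":1},{"wx":-6,"wy":0,"wz":0,"dx":0,"dy":-0.0006,"dz":-0.0116,"hand":1},{"wx":-6,"wy":0,"wz":0,"dx":0,"dy":-0.0006,"dz":-0.0116,"hand":1},{"wx":-6,"wy":0,"wz":0,"dx":0,"dy":-0.0006,"dz":-0.0116,"hand":1}]'
python3 -c "
from h import *
kn()"
```

```text
clock: 22.78
tool_pos: [476.4, 31.1, 147.7]
tool_rot: [-0.792, 1.418, 0.79]
ft_force: [0.0, -0.0, -1.2]
gripper_width: 22.9
t 22.775 r 109.9 th 146.83 yaw-th 1.37 tilt [ 1.      0.0029 -0.0032] z 147.7 F tool [ 1.2 -0.  -0. ] q6 -1.1
```

```bash
python3 -m pendant '[{"wx":-6,"wy":0,"wz":0,"dx":0,"dy":-0.0006,"dz":-0.0116,"hand":1},{"wx":-6,"wy":0,"wz":0,"dx":0,"dy":-0.0006,"dz":-0.0116,"hand":1},{"wx":-6,"wy":0,"wz":0,"dx":0,"dy":-0.0006,"dz":-0.0116,"hand":1},{"wx":-6,"wy":0,"wz":0,"dx":0,"dy":-0.0006,"dz":-0.0116,"hand":1},{"wx":-6,"wy":0,"wz":0,"dx":0,"dy":-0.0006,"dz":-0.0116,"hand":1},{"wx":-5,"wy":0,"wz":0,"dx":0,"dy":-0.0005,"dz":-0.0097,"hand":1},{"wx":-3,"wy":0,"wz":0,"dx":0,"dy":-0.0002,"dz":-0.0058,"hand":1},{"wx":0,"wy":0,"wz":0,"dx":0,"dy":0,"dz":0,"hand":1},{"wx":0,"wy":0,"wz":0,"dx":0,"dy":0,"dz":0,"hand":1}]'
python3 - <<'E'
from h import *
kn();s,im=grab('top','t20');k=cam('top')
cv2.imwrite('pics/t20z.png',cv2.resize(im[150:300,225:375],None,fx=4,fy=4,interpolation=cv2.INTER_CUBIC))
s,im=grab('wrist','w20');s,im=grab('scene','s20')
cv2.imwrite('pics/s20z.png',cv2.resize(im[160:300,180:360],None,fx=4,fy=4,interpolation=cv2.INTER_CUBIC))
E
```

```text
clock: 23.9
tool_pos: [460.3, -41.4, 147.7]
tool_rot: [-1.306, 1.14, 1.302]
ft_force: [1.0, 1.6, -0.4]
gripper_width: 22.6
t 23.9 r 108.7 th -173.47 yaw-th 0.97 tilt [ 1.      0.0053 -0.001 ] z 147.7 F tool [ 0.4 -1.2  1.5] q6 -1.95
```

View pics/t20z.png

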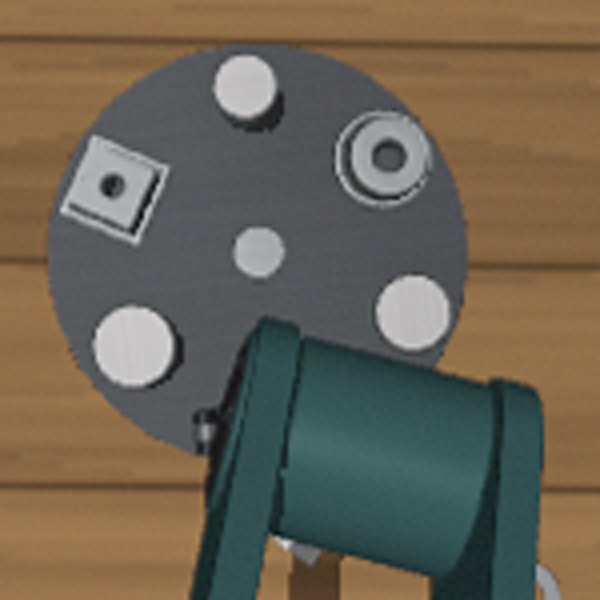

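View pics/w20.png

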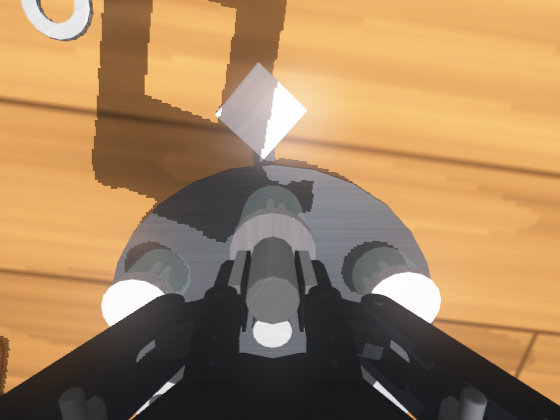

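View pics/s20z.png

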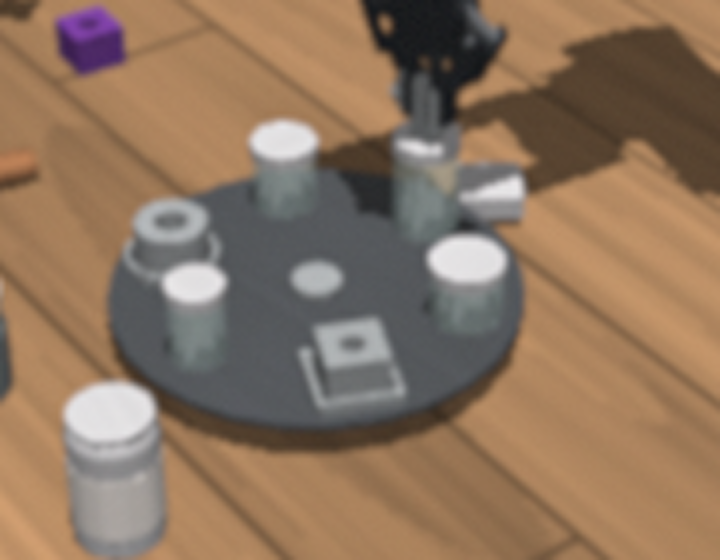

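```bash
python3 -m pendant '[{"wx":-1.8,"wy":0,"wz":0.3,"dx":0,"dy":0,"dz":-0.0035,"hand":1},{"wx":-1.5,"wy":0,"wz":0,"dx":0,"dy":0,"dz":-0.003,"hand":1},{"wx":0,"wy":0,"wz":0,"dx":0,"dy":0,"dz":0,"hand":1},{"wx":0,"wy":0,"wz":0,"dx":0,"dy":0,"dz":0,"hand":1}]'
python3 - <<'E'
from h import *
kn();s,im=grab('top','t21')
o=rectify(cam('top'),im,418,718,-179,121,40,2,'r21t')
s,im=grab('wrist','w21')
from scipy.optimize import least_squares
P=np.array([(657.1,37.1),(641.7,54.2),(553.8,81),(476.4,31.1),(460.3,-41.4)])
r=least_squares(lambda q:np.hypot(*(P-q[:2]).T)-q[2],[568,-29,110]);print(r.x,r.fun)
E
```

```text
clock: 24.55
tool_pos: [461.5, -47.8, 147.7]
tool_rot: [-1.349, 1.111, 1.351]
ft_force: [-0.1, 0.9, -0.5]
gripper_width: 22.8
t 24.55 r 108.5 th -170.01 yaw-th 1.07 tilt [ 1.     -0.     -0.0011] z 147.7 F tool [ 0.5 -0.1  0.9] q6 -2.02
[568.78803529 -27.36141608 109.37051832] [-0.03490072  0.02975221  0.02252395 -0.03943292  0.02205748]
```

View pics/r21t.png

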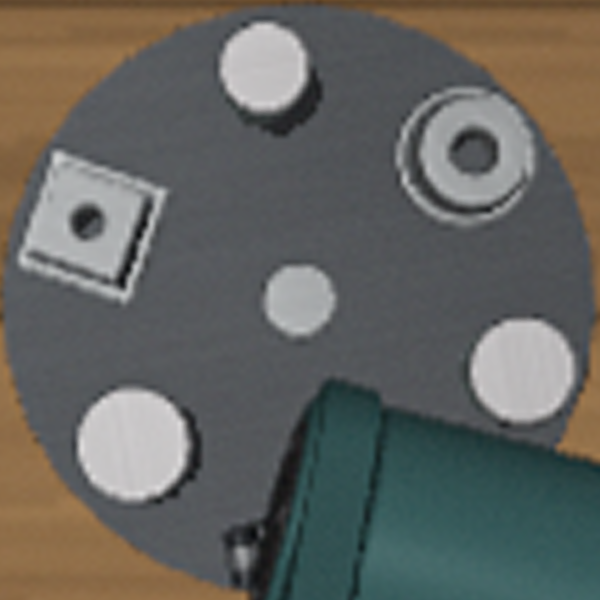

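View pics/w21.png

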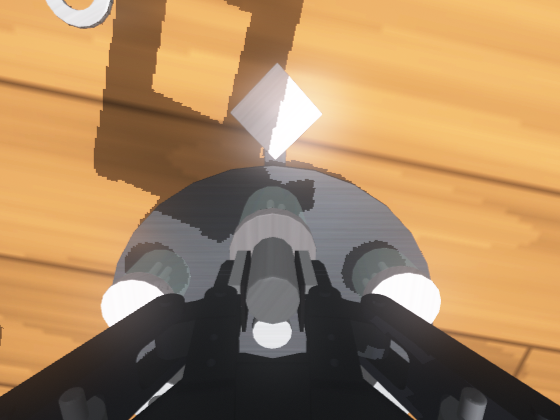

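Run:
```python
from h import *
im=cv2.imread('pics/w21.png')
cv2.imwrite('pics/w21z.png',cv2.resize(im[50:360,200:350],None,fx=4,fy=4,interpolation=cv2.INTER_CUBIC)[:600])
cv2.imwrite('pics/w21y.png',cv2.resize(im[190:360,200:350],None,fx=3.4,fy=3.4,interpolation=cv2.INTER_CUBIC))
```

```text
(no output)
```

View pics/w21z.png

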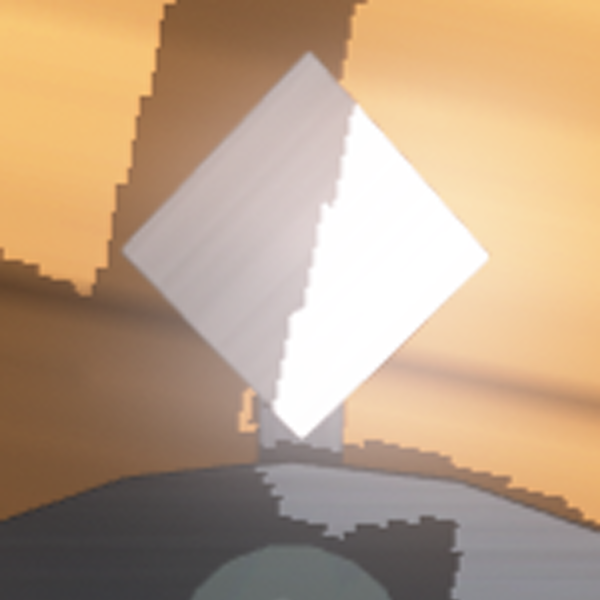

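View pics/w21y.png

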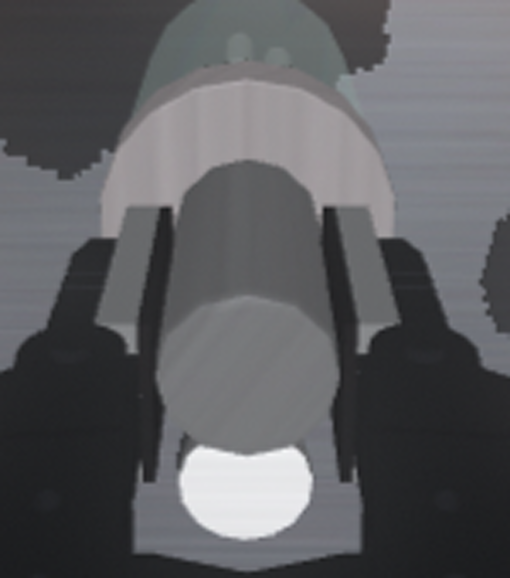

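Run:
```python
from h import *
p,M,s=pose();k=cam('wrist',s)
tip,L,Rr,B=px2w(k,[(277.25,63),(230.75,112),(322.25,114),(275.5,160)],28)[:,:2]
hub=px2w(k,[(272.2,190+482/3.4)],33)[0,:2]
c=(L+Rr)/2
ang=lambda v:np.degrees(np.arctan2(v[1],v[0]))%360
print(tip,L,Rr,B,hub,np.linalg.norm(L-Rr),np.linalg.norm(tip-hub))
print("ptr dir tip-B",ang(tip-B),"c-hub",ang(c-hub),"tip-hub",ang(tip-hub),"perp",(ang(Rr-L)+90)%360, "tool y",ang(M[:2,1]),"tcp-hub",ang(p[:2]-hub))
# lid centre by edges
for z,(u1,u2,v) in {110:(103,395,230)}.items():
    q=px2w(k,[(200+u1/3.4,190+v/3.4),(200+u2/3.4,190+v/3.4)],z)[:,:2];print(q, ang(q.mean(0)-hub),np.linalg.norm(q[0]-q[1]))
```

```text
[349.43197038 -66.01351626] [389.04551016 -93.74529951] [377.15292693 -25.79592157] [417.72740141 -53.66131112] [571.78815579 -26.05484929] 68.98225494646063 225.91805650239917
ptr dir tip-B 190.25193295438834 c-hub 190.1309418555828 tip-hub 190.18763818149304 perp 189.9274253619524 tool y 191.0605352784093 tcp-hub 191.15726400020756
[[467.09194823 -70.89792236]
 [457.72689452 -23.10601488]] 190.84144505143345 48.70082804023336
```

```bash
python3 -m pendant '[{"wx":0.8,"wy":0,"wz":0,"dx":0,"dy":0,"dz":0.0016,"hand":1},{"wx":0,"wy":0,"wz":0,"dx":0,"dy":0,"dz":0,"hand":1},{"wx":0,"wy":0,"wz":0,"dx":0,"dy":0,"dz":0,"hand":1}]'
python3 - <<'E'
from h import *
kn();s,im=grab('wrist','w22')
cv2.imwrite('pics/w22z.png',cv2.resize(im[50:200,200:350],None,fx=4,fy=4,interpolation=cv2.INTER_CUBIC))
cv2.imwrite('pics/w22y.png',cv2.resize(im[190:360,200:350],None,fx=3.4,fy=3.4,interpolation=cv2.INTER_CUBIC))
p=s['tool_pos'];print(p,np.degrees(np.arctan2(p[1]+27.4,p[0]-568.8))%360)
E
```

```text
clock: 25.02
tool_pos: [461.1, -46.1, 147.7]
tool_rot: [-1.338, 1.119, 1.34]
ft_force: [-0.7, -0.3, -1.6]
gripper_width: 22.9
t 25.025 r 108.5 th -170.93 yaw-th 1.13 tilt [ 1.e+00 -0.e+00 -9.e-04] z 147.7 F tool [ 1.6  0.7 -0.2] q6 -2.0
[461.12291343 -46.10175952 147.67523053] 189.85305424542642
```

View pics/w22z.png

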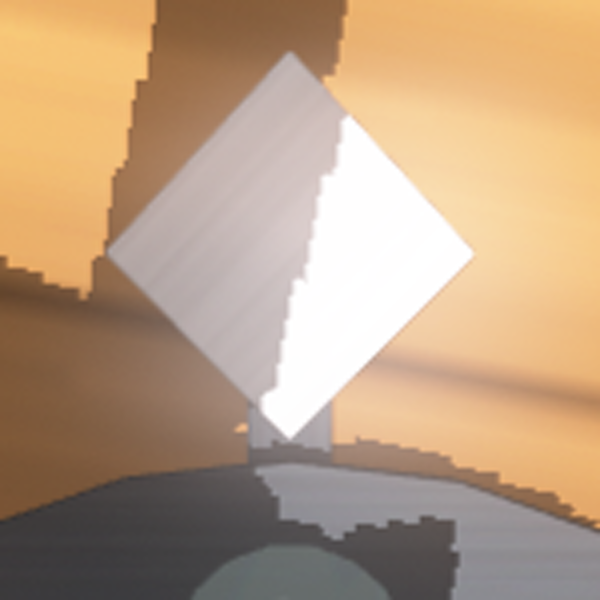

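View pics/w22y.png

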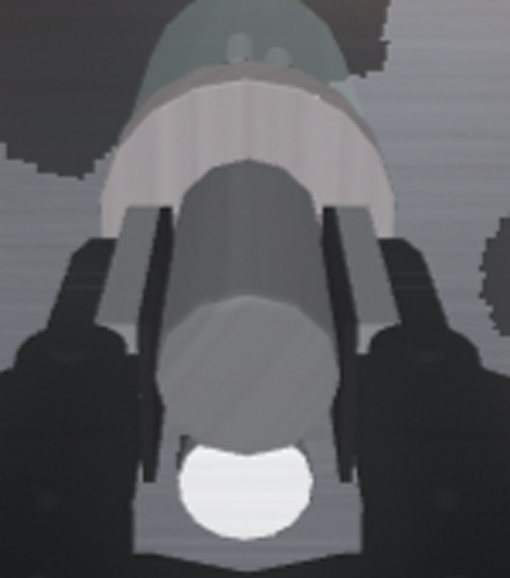

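Pointer tip, its rear corner (both col 272.5), hub (272.2) and knob (~273) are now on one line. A final hold and check with the other cameras.

```bash
python3 -m pendant '[{"wx":0,"wy":0,"wz":0,"dx":0,"dy":0,"dz":0,"hand":1},{"wx":0,"wy":0,"wz":0,"dx":0,"dy":0,"dz":0,"hand":1},{"wx":0,"wy":0,"wz":0,"dx":0,"dy":0,"dz":0,"hand":1},{"wx":0,"wy":0,"wz":0,"dx":0,"dy":0,"dz":0,"hand":1}]'
python3 - <<'E'
from h import *
kn();print(ctrl.get_state()['joint_vel'].round(4))
s,im=grab('top','t23')
a=rectify(cam('top'),im,418,718,-179,121,40,2)
s,im=grab('wrist','w23');print(abs(im.astype(int)-cv2.imread('pics/w22.png')).mean())
cv2.imwrite('pics/t23r.png',a)
grab('scene','s23');kn()
E
```

```text
clock: 25.58
tool_pos: [461.2, -46.1, 147.7]
tool_rot: [-1.338, 1.119, 1.339]
ft_force: [0.7, 0.7, -1.1]
gripper_width: 22.7
t 25.575 r 108.5 th -170.93 yaw-th 1.12 tilt [ 1.e+00  1.e-04 -9.e-04] z 147.7 F tool [ 1.1 -0.8  0.5] q6 -2.0
[-0.0006  0.0008  0.0001 -0.0008 -0.0016 -0.0013]
0.44101757369614514
t 25.725 r 108.5 th -170.93 yaw-th 1.13 tilt [ 1.e+00  0.e+00 -9.e-04] z 147.7 F tool [0.5 0.2 0.6] q6 -2.0
```

View pics/t23r.png

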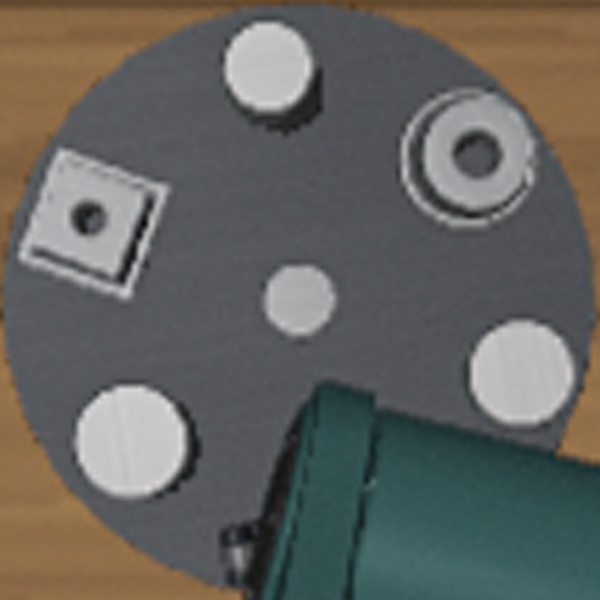

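View pics/s23.png

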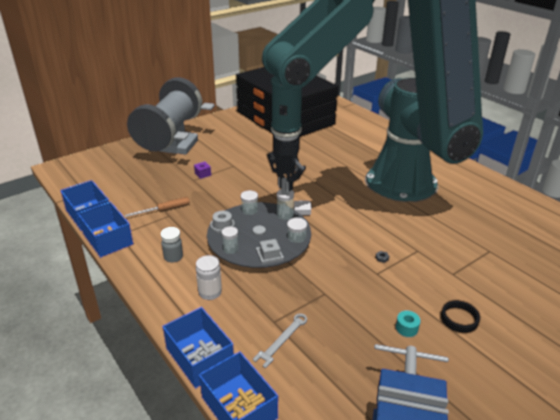

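View pics/w23.png

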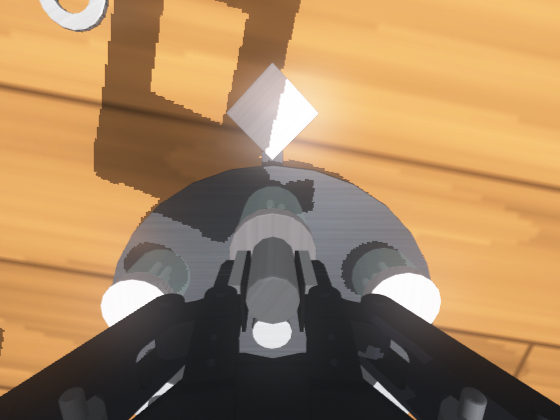

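```bash
python3 -c "
from bench import ctrl
print(ctrl.close_job())"
```

```text
the job is handed in; nothing more can be done
None
```

The job is handed in at about 26 s on the clock. The block and the bush are seated in their nests and released. The knobbed jar stands at the pointer, with the gripper still closed on its knob.

- **Block and bush:** Each one reached the nest floor at its pick height plus 30 mm, with clear floor contact (30–37 N for the block, 68 N for the bush). Pictures after release and at the end show both upright and flat inside their rims.
- **Knob and turn:** I gripped the knob with a 50 N grip (opening about 22.7 mm). I turned the plate about 154° counter-clockwise, with low forces throughout.
- **Alignment:** I overshot by about 0.9° at first and turned back. In the final wrist picture the pointer, knob and hub line up within a pixel. The top camera puts the jar at about 189.9° and the pointer at 189.8–190.1°. The arm was still for the last 0.5 s.
- **Disagreements:** The wrist and top cameras differed by about 1–2 mm, within the stated calibration. The arm's own path put the turning axis about 1.7 mm from where the top camera saw it. The seating and the alignment checks allowed for this.
- **Other objects:** I touched nothing else, and the look-alikes and bystanders in the last pictures appear where they were. I did not measure them individually.

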